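# Put the stacking cups away on their tray

### The job

Nest all the loose white cups, one in another, upright and fully seated, into one stack on the cup that already stands in the middle of the round tray, then put the wooden lid on the top cup. Only then push the loaded tray along the counter, without lifting it, until the whole tray is on the round cork mat. Leave the oil bottle, the jar and the mug alone.

Things in the scene. Friction and masses are not known exactly. Their poses are not given: they have to be found in the camera images.
- tray: round dark wooden tray, loose, 0.45 kg, 190 mm across; upright edge 26 mm high, 5 mm thick; floor 6 mm thick. A collar in its centre (62 mm across, top 30 mm above the counter) carries cup0. It slides on the counter when its edge is pushed (5 to 10 N loaded). Origin: centre of its underside, z up.
- mat: flat round cork mat on the counter, 240 mm across, as good as flush (the tray slides onto it without a step), does not move. Origin: its centre.
- cup0: white stacking cup standing in the tray's collar (underside 8 mm above the counter), 46 mm tall: conical foot (38 mm wide, 50 at 22 mm up), then a step out to a straight band 60 mm across up to the rim; mouth 54 mm wide, 24 deep. Nested cups rest step on rim, each 24 mm above the one below, about 2 mm side play. Origin: centre of underside, z up. The stack's bottom cup.
- cup1: white stacking cup, 70 g, the same as cup0 in shape and size (46 mm tall, 60 mm across its band, which runs from 22 to 46 mm up). Stands upright on the counter at the start; may be absent. Origin: centre of its underside, z up.
- cup2: white stacking cup, 70 g, the same as cup0 in shape and size (46 mm tall, 60 mm across its band, which runs from 22 to 46 mm up). Stands upright on the counter at the start; may be absent. Origin: centre of its underside, z up.
- cup3: white stacking cup, 70 g, the same as cup0 in shape and size (46 mm tall, 60 mm across its band, which runs from 22 to 46 mm up). Stands upright on the counter at the start; may be absent. Origin: centre of its underside, z up.
- cup4: white stacking cup, 70 g, the same as cup0 in shape and size (46 mm tall, 60 mm across its band, which runs from 22 to 46 mm up). Stands upright on the counter at the start; may be absent. Origin: centre of its underside, z up.
- cup5: white stacking cup, 70 g, the same as cup0 in shape and size (46 mm tall, 60 mm across its band, which runs from 22 to 46 mm up). Stands upright on the counter at the start; may be absent. Origin: centre of its underside, z up.
- lid: round dark wooden lid, 50 g, 36 mm high, knob up on the counter: a plug 49 mm across, 7 mm deep, that goes into a cup's mouth; a disc 60 mm across (7 to 12 mm up) that rests on the rim; a cylindrical knob 18 mm across (12 to 36 mm up). Origin: centre of the plug's underside, z up; when seated, 39 mm above the top cup's origin.
- oil: bystander: green oil bottle, 68 mm across, 235 mm tall, standing; origin at the centre of its underside. Leave alone.
- jar: bystander: closed glass jar, 80 mm across, 120 mm tall; origin at the centre of its underside. Leave alone.
- mug: bystander: blue mug, 80 mm across, 90 mm tall, handle on its +y side; origin at the centre of its underside. Leave alone.
Mind the look-alikes: they are no part of the job. Leave any red look-alike of the cup1 alone.

How it is judged:
By the outcome, as a careful person would: the job done as asked, in the order asked, and still so for the second after the job is handed in, with the robot touching nothing.
Of cup1, cup2, cup3, cup4, cup5 only 3 to 5 are there at a start; the rules pass over those that are not, and their reading is None.
At some moment in a run one of cup1, cup2, cup3, cup4, cup5, lid, tray may be knocked a few centimetres aside while the robot is not near it.
It also fails if it takes over 210 s, if anything falls off the work surface, if the arm or the gripper's body presses on something with over 40 N, if the wrist force passes 120 N, or if a joint passes its speed limit or range.

### The arm

A 7-joint arm with a two-finger parallel gripper is mounted at the origin on the work surface. World frame = base frame: x ahead of the robot, y to its left, z up, the work surface at z = 0. Lengths are in m, angles in degrees, forces in N, time in s.
With the tool pointing down it reaches from about 0.425 to 0.875 m from the base axis. Payload 4.7 kg.
Tool frame: the origin (TCP) lies at the very end of the fingers, on their centre line; the grasp point (between the pads) lies 19 mm behind it (env.grip_point_offset is the distance from the TCP to the grasp point, in m); z points along the fingers, y is the line along which they close (so a half turn about z gives the same grasp; the last joint's range is limited). The gripper opens to 87 mm and grips with 3 to 60 N. Pads are 19 mm wide; open, the fingers measure 117 mm over their backs; the gripper's body (75 mm by 190 mm) begins 51 mm behind the grasp point.
Start: joints at [68.646, 18.392, -4.016, 83.108, 1.295, 78.541, -3.26], TCP at [0.245, -0.602, 0.223] pointing down, gripper open.
Joint ranges: [-163.93, 163.93], [-17.29, 119.83], [-79.2, 71.16], [3.27, 140.29], [-89.18, 269.18], [5.43, 117.66], [-154.24, 154.24]. Speed limits (degrees/s): [147.25, 147.25, 180, 180, 180, 180, 180].

### API

Orientations are given as [roll, pitch, yaw] about the fixed x, y, z axes, in that order (R = Rz(yaw) Ry(pitch) Rx(roll)).
In Python, from cell import env gives the robot as it stands.
- The arm moves only by the tool jog_arm, never from a script. Its argument "motion" is a list of rows, each an object of numbers: "x", "y", "z": the shift along the tool's x, y, z in cm; "ax", "ay", "az": the turn, a rotation vector about the tool's x, y, z in degrees. In form: [{"x": .., "y": .., "z": .., "ax": .., "ay": .., "az": ..}, ...]. A call has exactly 5 rows; each row shifts and turns the commanded pose from where the row before left it, along the tool's axes as they then stand; what a row does not reach is not made up. A row lasts 1/10 s, in which the tool goes at most 50 mm and 8.59 degrees, less where a joint would pass 70% of its speed; a pose out of reach is approached as far as the arm can. A call is refused whole if a number of a shift passes 5 or a number of a turn 8.59, either way. A call with a gripper value outside its range is refused whole. "claw" is the gripper command: -1 is shut, 1 is fully open, values between are in proportion, set as the call begins (left out, the last holds). The fingers move at their own pace and stop on an object; "squeeze" is the grip in N (left out, the last holds). Time passes only in rows, so rows that do not move let the fingers close, or fill a call up. It gives the time, the measured TCP pose, the force, the opening and the grip force at its end, in the units of the state.
- env.get_obs(): the state, without advancing time (a new reading comes with each control period).
- env.read_camera(name): name is "side" or "top" or "wrist"; returns the picture (420x560x3 uint8, red, green, blue); there is no depth.
- env.camera_params(name): a dict with "fx", "fy", "cx", "cy" (pixels), "extrinsics" (4x4, takes a point from world to camera coordinates). Camera axes: x right, y up, looking along -z (the intrinsics and any distortion apply to the point x, -y, -z); pixel columns grow to the right and rows downward; lengths in m; the calibration is good to about 2 mm. The wrist camera is an equidistant fisheye: a pixel r from the principal point sees the ray r / f radians off the axis. A picture is of the moment at which its call begins: read the wrist's pose just before it. camera_params takes no time and is no camera call; for the wrist camera it gives the pose at the moment of the call.
- env.sign_off(): hands the job in; it is judged then, once.
The state is a dict: "time_s": time; "qpos": joint angles; "joint_velocities": joint speeds; "effort": joint torques, N m; "tool_pos": TCP position; "tool_rot": TCP orientation; "force": force on the tool from outside, world axes, zero at the start; "wrist_torque": the same for the moment, N m; "grip_width": finger opening in m; "grasp_force": force on a finger pad.
Only numpy, scipy, OpenCV 4.12 (cv2) and the standard library are available. Lean on these libraries where they do the work, as an engineer would, in place of code of your own. Each camera call takes 0.05 s, during which the arm holds its last target. There are 200 camera calls.

## Working session

There is one attempt and no reset: what is moved stays moved. The work goes in short steps, Python scripts to look and compute and a tool call to move; the robot and the scene stay as the last step left them, time stands still between calls to the robot, and variables do not carry over. Pictures are saved under pics/ and viewed, at most 14 in all, crops included, and the job is handed in when it is done.

Besides the shell and the picture viewer there is one more tool, called after ">>>" as a command line: name --argument value ..., lists and objects as JSON in quotes. jog_arm: Moves the arm, as the interface text tells. Its arguments: {"type":"object","properties":{"motion":{"type":"array"},"claw":{"type":"number"},"squeeze":{"type":"number"}},"required":["motion"]}

```bash
ls; mkdir -p pics; python3 - <<'E'
from cell import env
import cv2,numpy as np
o=env.get_obs();print(o)
for n in("side","top"):
    im=env.read_camera(n);cv2.imwrite(f"pics/{n}0.png",im[:,:,::-1]);np.save(f"pics/{n}0.npy",im)
    p=env.camera_params(n);print(n,{k:np.round(v,4).tolist() for k,v in p.items()})
E
```

```text
pics
{'time_s': 0.0, 'qpos': array([68.64540083, 18.43933982, -4.01636435, 83.17518897,  1.29387468,
       78.5419566 , -3.25979365]), 'joint_velocities': array([-0.00554026, -0.01799348,  0.00563002, -0.00562278, -0.017786  ,
        0.03106587, -0.04943752]), 'effort': array([-1.12344583e-04, -4.91288495e+01, -4.04223762e-01, -3.12527919e+01,
       -6.41131564e-02,  4.37730260e-02,  1.89323346e-04]), 'tool_pos': array([ 0.24495617, -0.60146654,  0.22145595]), 'tool_rot': array([-1.79888702e+02,  4.47636494e-03,  2.21651316e+01]), 'force': array([0.14623707, 0.13043947, 1.05922989]), 'wrist_torque': array([-0.00466031,  0.00782727,  0.04080324]), 'grasp_force': 0.0, 'grip_width': 0.08705920553866722}
side {'fx': 406.4067, 'fy': 406.4067, 'cx': 275.1385, 'cy': 211.1954, 'extrinsics': [[-0.944, -0.3296, -0.0121, 0.4754], [0.1752, -0.5322, 0.8283, -0.17], [-0.2795, 0.7798, 0.5601, -1.1368], [0.0, 0.0, 0.0, 1.0]]}
top {'fx': 469.1966, 'fy': 469.1966, 'cx': 280.936, 'cy': 206.345, 'extrinsics': [[-0.0153, -0.9998, -0.0144, -0.0145], [0.9984, -0.0161, 0.055, -0.5287], [-0.0552, -0.0135, 0.9984, -1.2768], [0.0, 0.0, 0.0, 1.0]]}
```

View pics/top0.png

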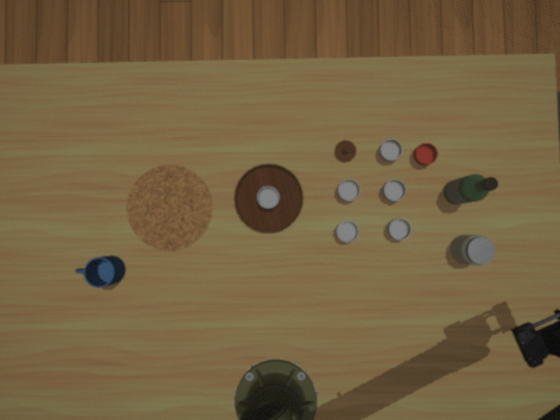

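View pics/side0.png

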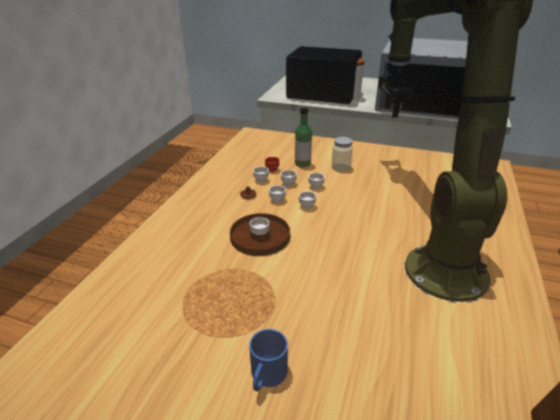

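Top view: the loose white cups are at (390,150), (393,190), (347,190), (346,232) and (399,230). Cup0 is in the tray at (268,197), the lid at (345,151), and the mat around (170,207).
Possible mix-ups: the red cup (425,154), the whitish jar top (480,250), and cup0 itself. I'll take the five white rims only.

```bash
cat > h.py <<'E'
from cell import env
import cv2,numpy as np
def ray(name,u,v,p=None):
    p=p or env.camera_params(name);E=np.array(p["extrinsics"]);R=E[:3,:3];c=-R.T@E[:3,3]
    a=(np.atleast_1d(u)-p["cx"])/p["fx"];b=(np.atleast_1d(v)-p["cy"])/p["fy"]
    if name=="wrist":
        r=np.hypot(a,b)+1e-12;d=np.stack([np.sin(r)*a/r,-np.sin(r)*b/r,-np.cos(r)],-1)
    else: d=np.stack([a,-b,-np.ones_like(a)],-1)
    return c,d@R
def plane(name,u,v,z,p=None):
    c,d=ray(name,u,v,p);return c+d*((z-c[2])/d[:,2])[:,None]
def blobs(mask,amin=60):
    mask=mask.astype(np.uint8)
    cs,_=cv2.findContours(mask,cv2.RETR_EXTERNAL,cv2.CHAIN_APPROX_NONE)
    return [c[:,0,:].astype(float) for c in cs if cv2.contourArea(c)>amin]
def circ(P):
    A=np.c_[2*P[:,:2],np.ones(len(P))];s=np.linalg.lstsq(A,(P[:,:2]**2).sum(1),rcond=None)[0]
    return s[0],s[1],np.sqrt(s[2]+s[0]**2+s[1]**2)
def hsv(im): return cv2.cvtColor(im,cv2.COLOR_RGB2HSV).astype(int)
def fit(name,mask,z,amin=60,p=None):
    out=[]
    for c in blobs(mask,amin):
        P=plane(name,c[:,0],c[:,1],z,p);out.append((*np.round(circ(P),4),np.round(c.mean(0))))
    return out
def white(im):
    H=hsv(im);return (H[...,1]<55)&(H[...,2]>110)
E
python3 - <<'E'
from h import *
im=np.load("pics/top0.npy");H=hsv(im)
for u,v in [(390,150),(268,197),(345,151),(345,143),(250,190),(170,207),(300,320)]:print((u,v),H[v,u])
print("white");[print(*q) for q in fit("top",white(im),.046)]
br=(H[...,2]<110)&(H[...,1]>80)
print("dark");[print(*q) for q in fit("top",br,.012)]
m=(cv2.medianBlur(H[...,0].astype(np.uint8),5)<16)&(np.arange(560)<230)&(np.arange(420)>100)[:,None]
print("mat");[print(*q) for q in fit("top",m,0.001,1000)]
cv2.imwrite("pics/crop1.png",cv2.resize(im[120:260,225:445,::-1],None,fx=3.6,fy=3.6,interpolation=cv2.INTER_CUBIC))
E
```

```text
(390, 150) [ 75   4 130]
(268, 197) [ 90   2 131]
(345, 151) [ 15 136  62]
(345, 143) [ 12 147  73]
(250, 190) [ 11 146  68]
(170, 207) [ 16 130 114]
(300, 320) [ 24  99 129]
white
0.4012 -0.5514 0.0311 [483. 252.]
0.458 -0.198 0.0271 [348. 230.]
0.4613 -0.3368 0.0255 [399. 229.]
0.5498 0.0111 0.0248 [268. 198.]
0.5641 -0.3247 0.0244 [393. 190.]
0.5663 -0.2035 0.0253 [348. 191.]
0.6725 -0.3197 0.0247 [391. 151.]
dark
0.1984 -0.7339 0.0231 [546. 324.]
0.2163 -0.2886 0.3416 [361. 380.]
0.3573 0.4684 0.0514 [106. 274.]
0.3929 -0.5076 0.036 [454. 256.]
0.454 -0.3316 0.0258 [389. 234.]
0.5569 -0.3189 0.0245 [385. 197.]
0.558 -0.5341 0.0576 [469. 189.]
0.552 0.0125 0.096 [268. 198.]
0.6642 -0.313 0.0237 [383. 159.]
0.6611 -0.4172 0.0318 [423. 155.]
0.6796 -0.2017 0.0301 [345. 151.]
0.8708 -0.5255 0.2526 [471.  46.]
1.0382 -0.068 0.073 [295.  27.]
1.0326 0.0399 0.0558 [257.  28.]
1.0318 0.0989 0.0557 [230.  30.]
1.0534 0.4401 0.2278 [118.  33.]
mat
```

View pics/crop1.png

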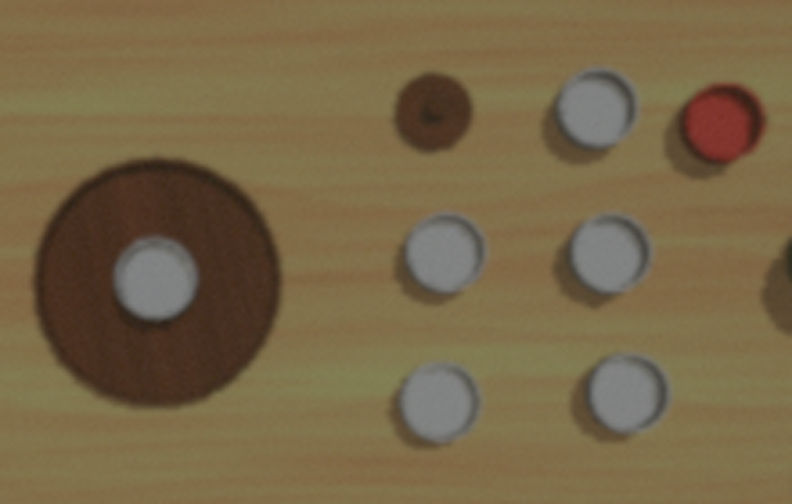

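```bash
cat >> h.py <<'E'
def look(im=None):
    if im is None: im=env.read_camera("top")
    H=hsv(im);S=cv2.medianBlur(im,3);h=hsv(S)
    R=dict()
    R["cups"]=[q for q in fit("top",(H[...,1]<65)&(H[...,2]>70),.046) if .02<q[2]<.036]
    dk=(h[...,2]<90)&(h[...,0]<20)&(h[...,1]>80)
    R["tray"]=[q for q in fit("top",dk,.026,500) if .08<q[2]<.11]
    R["lid"]=[q for q in fit("top",dk,.012,100) if .022<q[2]<.036]
    m=cv2.morphologyEx(((h[...,0]<=20)&(np.arange(560)<232)&(np.arange(420)>130)[:,None]&(np.arange(420)<258)[:,None]).astype(np.uint8),cv2.MORPH_OPEN,np.ones((7,7)))
    R["mat"]=fit("top",m,0.001,1000)
    return R
def show(im=None):
    for k,v in look(im).items():
        print(k,[(float(a[0]),float(a[1]),float(a[2]),a[3].astype(int).tolist()) for a in v])
E
python3 - <<'E'
from h import *
show(np.load("pics/top0.npy"))
E
```

```text
cups [(0.4579, -0.1986, 0.0297, [347, 231]), (0.4622, -0.3383, 0.0301, [399, 229]), (0.5528, 0.0114, 0.0305, [268, 197]), (0.566, -0.3274, 0.0301, [394, 190]), (0.5685, -0.2051, 0.0297, [349, 190]), (0.6752, -0.321, 0.0301, [391, 150])]
tray [(0.089, -0.4083, 0.099, [426, 366]), (0.5515, 0.0115, 0.0928, [268, 198])]
lid [(0.6794, -0.2019, 0.0278, [345, 151])]
mat [(0.5564, 0.4155, 0.2194, [137, 197]), (0.757, 0.5915, 0.1176, [62, 138])]
```

>>> jog_arm --motion '[{"z":-4,"az":-8.5},{"z":-2,"az":-8.5},{"az":-8.5},{"az":-8.5},{"az":-8.5}]' --claw 1

```text
$.motion[0]: bad value
```

>>> jog_arm --motion '[{"az":-8.5},{"az":-8.5},{"az":-8.335},{},{}]'

```text
$.motion[0]: bad value
```

>>> jog_arm --motion '[{"x":0,"y":0,"z":-4,"ax":0,"ay":0,"az":-8.5},{"x":0,"y":0,"z":-2,"ax":0,"ay":0,"az":-8.5},{"x":0,"y":0,"z":0,"ax":0,"ay":0,"az":-8.5},{"x":0,"y":0,"z":0,"ax":0,"ay":0,"az":-8.5},{"x":0,"y":0,"z":0,"ax":0,"ay":0,"az":-8.5}]' --claw 1

```text
time_s: 0.6
tool_pos: [0.2451, -0.6018, 0.2822]
tool_rot: [-180.0, -0.0, 65.0]
force: [0.3, -0.1, -0.7]
grip_width: 0.087
grasp_force: 0.0
```

>>> jog_arm --motion '[{"x":0,"y":0,"z":0,"ax":0,"ay":0,"az":-8.5},{"x":0,"y":0,"z":0,"ax":0,"ay":0,"az":-8.5},{"x":0,"y":0,"z":0,"ax":0,"ay":0,"az":-8.335},{"x":0,"y":0,"z":0,"ax":0,"ay":0,"az":0},{"x":0,"y":0,"z":0,"ax":0,"ay":0,"az":0}]'

```text
time_s: 1.1
tool_pos: [0.245, -0.6019, 0.2821]
tool_rot: [-180.0, -0.0, 89.8]
force: [0.6, 0.4, 0.3]
grip_width: 0.0872
grasp_force: 0.0
```

>>> jog_arm --motion '[{"x":3.3,"y":2.71,"z":0,"ax":0,"ay":0,"az":0},{"x":3.3,"y":2.71,"z":0,"ax":0,"ay":0,"az":0},{"x":3.3,"y":2.71,"z":0,"ax":0,"ay":0,"az":0},{"x":3.3,"y":2.71,"z":0,"ax":0,"ay":0,"az":0},{"x":3.3,"y":2.71,"z":0,"ax":0,"ay":0,"az":0}]'

```text
time_s: 1.6
tool_pos: [0.3815, -0.4355, 0.2826]
tool_rot: [180.0, 0.0, 89.8]
force: [0.5, -0.2, -0.7]
grip_width: 0.0871
grasp_force: 0.0
```

>>> jog_arm --motion '[{"x":3.3,"y":2.71,"z":0,"ax":0,"ay":0,"az":0},{"x":3.3,"y":2.71,"z":0,"ax":0,"ay":0,"az":0},{"x":3.3,"y":2.71,"z":0,"ax":0,"ay":0,"az":0},{"x":0,"y":0,"z":4.5,"ax":0,"ay":0,"az":0},{"x":0,"y":0,"z":4.5,"ax":0,"ay":0,"az":0}]'

```text
time_s: 2.1
tool_pos: [0.4644, -0.3368, 0.1932]
tool_rot: [179.8, 0.2, 90.0]
force: [-0.6, -0.5, -0.2]
grip_width: 0.087
grasp_force: 0.0
```

>>> jog_arm --motion '[{"x":0,"y":0,"z":4.5,"ax":0,"ay":0,"az":0},{"x":0,"y":0,"z":4,"ax":0,"ay":0,"az":0},{"x":0,"y":0,"z":0,"ax":0,"ay":0,"az":0},{"x":0,"y":0,"z":0,"ax":0,"ay":0,"az":0},{"x":0,"y":0,"z":0,"ax":0,"ay":0,"az":0}]'

```text
time_s: 2.6
tool_pos: [0.4637, -0.3391, 0.1104]
tool_rot: [179.8, 0.2, 89.9]
force: [0.3, 0.0, 0.1]
grip_width: 0.0867
grasp_force: 0.0
```

```bash
python3 - <<'E'
from h import *
p=env.camera_params("wrist");im=env.read_camera("wrist");cv2.imwrite("pics/w1.png",im[:,:,::-1])
H=hsv(im)
for q in fit("wrist",(H[...,1]<65)&(H[...,2]>70),.046,60,p):print(*q)
E
```

```text
0.594 -0.5592 0.0104 [400. 416.]
0.5807 -0.5183 0.0139 [396. 393.]
0.5598 -0.3864 0.0289 [396. 280.]
0.4625 -0.3384 0.03 [279. 224.]
0.5635 -0.3276 0.0313 [411. 208.]
0.6664 -0.3201 0.0349 [512. 202.]
0.566 -0.2089 0.0315 [418.  55.]
0.4584 -0.2027 0.0297 [272.  36.]
```

View pics/w1.png

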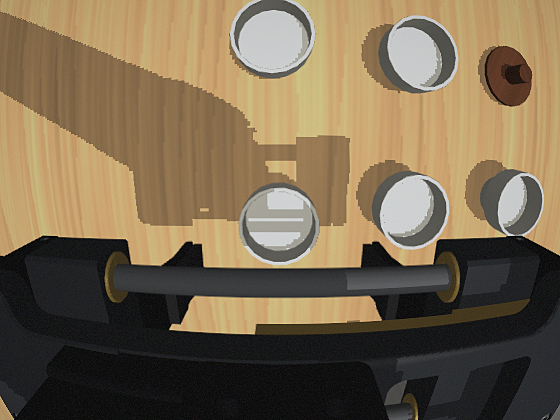

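The wrist view shows the target white cup at (279,224), measured at (0.4625, -0.338). This agrees with the top view to 1 mm. The red cup is out of frame. I'll descend, grip and lift.

>>> jog_arm --motion '[{"x":0,"y":0,"z":3,"ax":0,"ay":0,"az":0},{"x":0,"y":0,"z":3,"ax":0,"ay":0,"az":0},{"x":0,"y":0,"z":2,"ax":0,"ay":0,"az":0},{"x":0,"y":0,"z":0.6,"ax":0,"ay":0,"az":0},{"x":0,"y":0,"z":0,"ax":0,"ay":0,"az":0}]'

```text
time_s: 3.15
tool_pos: [0.4625, -0.3385, 0.0225]
tool_rot: [180.0, 0.0, 90.0]
force: [0.2, 0.1, 0.6]
grip_width: 0.0869
grasp_force: 0.0
```

>>> jog_arm --motion '[{"x":0,"y":0,"z":0,"ax":0,"ay":0,"az":0},{"x":0,"y":0,"z":0,"ax":0,"ay":0,"az":0},{"x":0,"y":0,"z":0,"ax":0,"ay":0,"az":0},{"x":0,"y":0,"z":0,"ax":0,"ay":0,"az":0},{"x":0,"y":0,"z":0,"ax":0,"ay":0,"az":0}]' --claw -1 --squeeze 15

```text
time_s: 3.65
tool_pos: [0.4622, -0.3383, 0.0222]
tool_rot: [180.0, 0.0, 90.0]
force: [0.0, 0.0, 2.9]
grip_width: 0.0602
grasp_force: 15.0
```

>>> jog_arm --motion '[{"x":0,"y":0,"z":-2,"ax":0,"ay":0,"az":0},{"x":0,"y":0,"z":-3,"ax":0,"ay":0,"az":0},{"x":0,"y":0,"z":-4,"ax":0,"ay":0,"az":0},{"x":0,"y":0,"z":-4,"ax":0,"ay":0,"az":0},{"x":0,"y":0,"z":-2,"ax":0,"ay":0,"az":0}]'

```text
time_s: 4.15
tool_pos: [0.4634, -0.3388, 0.1755]
tool_rot: [179.8, 0.2, 90.0]
force: [-0.3, 1.0, -2.2]
grip_width: 0.0599
grasp_force: 15.0
```

```bash
python3 - <<'E'
from h import *
show()
E
```

```text
cups [(0.4579, -0.1986, 0.0298, [347, 231]), (0.4677, -0.3453, 0.0334, [411, 225]), (0.5524, 0.0114, 0.0306, [268, 197]), (0.566, -0.3268, 0.0296, [394, 190]), (0.5685, -0.2049, 0.0297, [349, 190]), (0.675, -0.3212, 0.0302, [391, 150])]
tray [(0.5516, 0.0118, 0.0918, [268, 198])]
lid [(0.6794, -0.2022, 0.0264, [345, 151])]
mat [(0.5557, 0.4178, 0.2206, [137, 197]), (0.7647, 0.5983, 0.1148, [60, 138])]
```

>>> jog_arm --motion '[{"x":3.4,"y":0.9,"z":0,"ax":0,"ay":0,"az":0},{"x":4.4,"y":1.1,"z":0,"ax":0,"ay":0,"az":0},{"x":4.4,"y":1.1,"z":0,"ax":0,"ay":0,"az":0},{"x":4.4,"y":1.1,"z":0,"ax":0,"ay":0,"az":0},{"x":4.4,"y":1.1,"z":0,"ax":0,"ay":0,"az":0}]'

```text
time_s: 4.7
tool_pos: [0.5147, -0.1262, 0.1709]
tool_rot: [-180.0, 0.0, 90.0]
force: [-0.1, -0.0, -1.8]
grip_width: 0.0599
grasp_force: 15.0
```

>>> jog_arm --motion '[{"x":4.4,"y":1.1,"z":0,"ax":0,"ay":0,"az":0},{"x":4.4,"y":1.1,"z":0,"ax":0,"ay":0,"az":0},{"x":3.6,"y":1,"z":0,"ax":0,"ay":0,"az":0},{"x":1.6,"y":0.5,"z":0,"ax":0,"ay":0,"az":0},{"x":0,"y":0,"z":0,"ax":0,"ay":0,"az":0}]'

```text
time_s: 5.2
tool_pos: [0.5519, 0.016, 0.171]
tool_rot: [-180.0, -0.1, 90.3]
force: [0.0, 0.5, -1.4]
grip_width: 0.0597
grasp_force: 15.0
```

>>> jog_arm --motion '[{"x":0,"y":0,"z":3,"ax":0,"ay":0,"az":0},{"x":0,"y":0,"z":3,"ax":0,"ay":0,"az":0},{"x":0,"y":0,"z":2,"ax":0,"ay":0,"az":0},{"x":0,"y":0,"z":0.5,"ax":0,"ay":0,"az":0},{"x":0,"y":0,"z":0,"ax":0,"ay":0,"az":0}]'

```text
time_s: 5.7
tool_pos: [0.5512, 0.0106, 0.0857]
tool_rot: [-179.9, 0.0, 89.9]
force: [-0.5, 0.3, -0.1]
grip_width: 0.0601
grasp_force: 15.0
```

```bash
python3 - <<'E'
from h import *
p=env.camera_params("wrist");im=env.read_camera("wrist");cv2.imwrite("pics/w2.png",im[:,:,::-1])
show()
E
```

```text
cups [(0.4579, -0.1986, 0.0298, [347, 231]), (0.5659, -0.3276, 0.03, [394, 190]), (0.5685, -0.2051, 0.0297, [349, 190]), (0.675, -0.3209, 0.0301, [391, 150])]
tray []
lid [(0.6797, -0.2022, 0.0273, [345, 151])]
mat [(0.5532, 0.4158, 0.2206, [139, 198]), (0.7353, 0.2461, 0.0861, [184, 137]), (0.7582, 0.5982, 0.1127, [59, 138])]
```

View pics/w2.png

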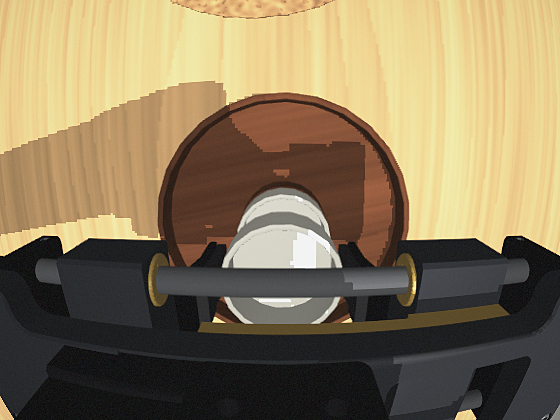

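The held cup (~280,270) is right above cup0 (~285,210) in the tray and lined up, so I'll lower it.

>>> jog_arm --motion '[{"x":0,"y":0,"z":0.8,"ax":0,"ay":0,"az":0},{"x":0,"y":0,"z":0.8,"ax":0,"ay":0,"az":0},{"x":0,"y":0,"z":0.7,"ax":0,"ay":0,"az":0},{"x":0,"y":0,"z":0.5,"ax":0,"ay":0,"az":0},{"x":0,"y":0,"z":0.2,"ax":0,"ay":0,"az":0}]'

```text
time_s: 6.3
tool_pos: [0.5515, 0.012, 0.0556]
tool_rot: [-179.9, -0.0, 90.0]
force: [-0.0, -0.2, -0.6]
grip_width: 0.06
grasp_force: 15.0
```

>>> jog_arm --motion '[{"x":0,"y":0,"z":0.1,"ax":0,"ay":0,"az":0},{"x":0,"y":0,"z":0.1,"ax":0,"ay":0,"az":0},{"x":0,"y":0,"z":0,"ax":0,"ay":0,"az":0},{"x":0,"y":0,"z":0,"ax":0,"ay":0,"az":0},{"x":0,"y":0,"z":0,"ax":0,"ay":0,"az":0}]'

```text
time_s: 6.8
tool_pos: [0.5522, 0.012, 0.0547]
tool_rot: [180.0, 0.0, 90.0]
force: [-0.2, -0.2, -1.0]
grip_width: 0.0602
grasp_force: 15.0
```

>>> jog_arm --motion '[{"x":0,"y":0,"z":0.1,"ax":0,"ay":0,"az":0},{"x":0,"y":0,"z":0.1,"ax":0,"ay":0,"az":0},{"x":0,"y":0,"z":0,"ax":0,"ay":0,"az":0},{"x":0,"y":0,"z":0,"ax":0,"ay":0,"az":0},{"x":0,"y":0,"z":0,"ax":0,"ay":0,"az":0}]'

```text
time_s: 7.3
tool_pos: [0.5523, 0.012, 0.0541]
tool_rot: [180.0, 0.1, 90.0]
force: [-3.6, 0.5, 9.8]
grip_width: 0.0603
grasp_force: 15.5
```

>>> jog_arm --motion '[{"x":0,"y":0,"z":0,"ax":0,"ay":0,"az":0},{"x":0,"y":0,"z":0,"ax":0,"ay":0,"az":0},{"x":0,"y":0,"z":0,"ax":0,"ay":0,"az":0},{"x":0,"y":0,"z":0,"ax":0,"ay":0,"az":0},{"x":0,"y":0,"z":0,"ax":0,"ay":0,"az":0}]'

```text
time_s: 7.8
tool_pos: [0.5523, 0.012, 0.0541]
tool_rot: [180.0, 0.1, 90.0]
force: [-4.6, -0.7, 9.3]
grip_width: 0.06
grasp_force: 15.5
```

>>> jog_arm --motion '[{"x":0,"y":0,"z":0,"ax":0,"ay":0,"az":0},{"x":0,"y":0,"z":0,"ax":0,"ay":0,"az":0},{"x":0,"y":0,"z":0,"ax":0,"ay":0,"az":0},{"x":0,"y":0,"z":0,"ax":0,"ay":0,"az":0},{"x":0,"y":0,"z":0,"ax":0,"ay":0,"az":0}]' --claw 1

```text
time_s: 8.3
tool_pos: [0.5519, 0.012, 0.0523]
tool_rot: [-180.0, -0.0, 90.0]
force: [1.1, -0.3, 0.5]
grip_width: 0.0856
grasp_force: 0.0
```

>>> jog_arm --motion '[{"x":0,"y":0,"z":-2,"ax":0,"ay":0,"az":0},{"x":0,"y":0,"z":-3,"ax":0,"ay":0,"az":0},{"x":0,"y":0,"z":-3,"ax":0,"ay":0,"az":0},{"x":-2,"y":-0.9,"z":-1,"ax":0,"ay":0,"az":0},{"x":-3.5,"y":-1.5,"z":0,"ax":0,"ay":0,"az":0}]'

```text
time_s: 8.8
tool_pos: [0.5301, -0.0404, 0.145]
tool_rot: [179.7, -0.0, 90.3]
force: [-0.3, -1.2, -0.7]
grip_width: 0.0872
grasp_force: 0.0
```

>>> jog_arm --motion '[{"x":-4.4,"y":-2,"z":0,"ax":0,"ay":0,"az":0},{"x":-4.4,"y":-2,"z":0,"ax":0,"ay":0,"az":0},{"x":-4.3,"y":-2,"z":0,"ax":0,"ay":0,"az":0},{"x":-2.45,"y":-1,"z":0,"ax":0,"ay":0,"az":0},{"x":0,"y":0,"z":0,"ax":0,"ay":0,"az":0}]'

```text
time_s: 9.3
tool_pos: [0.4557, -0.2034, 0.1424]
tool_rot: [-179.9, 0.1, 89.5]
force: [-0.2, -0.9, -0.3]
grip_width: 0.0868
grasp_force: 0.0
```

```bash
cat >>h.py <<'E'
def wr():
    for i in range(1):
        p=env.camera_params("wrist");im=env.read_camera("wrist");H=hsv(im)
        print("w",[(float(q[0]),float(q[1]),float(q[2])) for q in fit("wrist",(H[...,1]<65)&(H[...,2]>70),.046,60,p) if .025<q[2]<.034])
    print(env.get_obs()["tool_pos"].round(4));show()
E
python3 -c "
from h import *
wr()"
```

```text
w [(0.5663, -0.2043, 0.0314), (0.4582, -0.1987, 0.0298)]
[ 0.457  -0.2005  0.1424]
cups [(0.5543, 0.0117, 0.0314, [268, 196]), (0.566, -0.3273, 0.0301, [394, 190]), (0.5746, -0.2036, 0.0242, [348, 186]), (0.675, -0.3212, 0.0302, [391, 150])]
tray [(0.5515, 0.0117, 0.092, [268, 198])]
lid [(0.6796, -0.202, 0.0266, [345, 151])]
mat [(0.556, 0.4166, 0.2202, [138, 197]), (0.7171, 0.2358, 0.0801, [188, 137]), (0.7522, 0.598, 0.1121, [61, 138])]
```

>>> jog_arm --motion '[{"x":0,"y":0,"z":3,"ax":0,"ay":0,"az":0},{"x":0,"y":0,"z":4,"ax":0,"ay":0,"az":0},{"x":0,"y":0,"z":3.5,"ax":0,"ay":0,"az":0},{"x":0,"y":0,"z":1.4,"ax":0,"ay":0,"az":0},{"x":0,"y":0,"z":0.1,"ax":0,"ay":0,"az":0}]'

```text
time_s: 9.9
tool_pos: [0.4572, -0.1964, 0.021]
tool_rot: [-179.8, -0.2, 90.1]
force: [-0.0, 0.1, 0.4]
grip_width: 0.0869
grasp_force: 0.0
```

>>> jog_arm --motion '[{"x":0,"y":0,"z":0,"ax":0,"ay":0,"az":0},{"x":0,"y":0,"z":0,"ax":0,"ay":0,"az":0},{"x":0,"y":0,"z":0,"ax":0,"ay":0,"az":0},{"x":0,"y":0,"z":0,"ax":0,"ay":0,"az":0},{"x":0,"y":0,"z":0,"ax":0,"ay":0,"az":0}]' --claw -1

```text
time_s: 10.4
tool_pos: [0.4585, -0.199, 0.0235]
tool_rot: [179.9, 0.1, 90.0]
force: [-1.0, 0.3, 3.3]
grip_width: 0.0605
grasp_force: 15.0
```

>>> jog_arm --motion '[{"x":0,"y":0,"z":-2,"ax":0,"ay":0,"az":0},{"x":0,"y":0,"z":-3,"ax":0,"ay":0,"az":0},{"x":0,"y":0,"z":-4,"ax":0,"ay":0,"az":0},{"x":0,"y":0,"z":-3,"ax":0,"ay":0,"az":0},{"x":0,"y":0,"z":-1,"ax":0,"ay":0,"az":0}]'

```text
time_s: 10.9
tool_pos: [0.4598, -0.1993, 0.156]
tool_rot: [179.7, 0.2, 90.0]
force: [0.9, -1.2, -1.1]
grip_width: 0.0603
grasp_force: 15.0
```

>>> jog_arm --motion '[{"x":3,"y":1.35,"z":0,"ax":0,"ay":0,"az":0},{"x":4.3,"y":1.9,"z":0,"ax":0,"ay":0,"az":0},{"x":4.3,"y":1.9,"z":0,"ax":0,"ay":0,"az":0},{"x":4.3,"y":1.9,"z":0,"ax":0,"ay":0,"az":0},{"x":3,"y":1.35,"z":0,"ax":0,"ay":0,"az":0}]'

```text
time_s: 11.4
tool_pos: [0.5421, -0.0058, 0.1517]
tool_rot: [-180.0, -0.1, 90.2]
force: [0.7, 0.3, -0.0]
grip_width: 0.0605
grasp_force: 15.0
```

>>> jog_arm --motion '[{"x":2.1,"y":1,"z":0,"ax":0,"ay":0,"az":0},{"x":0,"y":0,"z":0,"ax":0,"ay":0,"az":0},{"x":0,"y":0,"z":0,"ax":0,"ay":0,"az":0},{"x":0,"y":0,"z":0,"ax":0,"ay":0,"az":0},{"x":0,"y":0,"z":0,"ax":0,"ay":0,"az":0}]'

```text
time_s: 11.9
tool_pos: [0.5515, 0.0098, 0.1521]
tool_rot: [-180.0, 0.0, 89.9]
force: [0.3, 0.9, -1.3]
grip_width: 0.0608
grasp_force: 15.0
```

>>> jog_arm --motion '[{"x":0,"y":0,"z":2,"ax":0,"ay":0,"az":0},{"x":0,"y":0,"z":2,"ax":0,"ay":0,"az":0},{"x":0,"y":0,"z":1,"ax":0,"ay":0,"az":0},{"x":0,"y":0,"z":0.8,"ax":0,"ay":0,"az":0},{"x":0,"y":0,"z":0.6,"ax":0,"ay":0,"az":0}]'

```text
time_s: 12.4
tool_pos: [0.5521, 0.0111, 0.0883]
tool_rot: [180.0, 0.0, 90.0]
force: [0.1, -0.1, -0.8]
grip_width: 0.0605
grasp_force: 15.0
```

>>> jog_arm --motion '[{"x":0,"y":0,"z":0.5,"ax":0,"ay":0,"az":0},{"x":0,"y":0,"z":0.3,"ax":0,"ay":0,"az":0},{"x":0,"y":0,"z":0.15,"ax":0,"ay":0,"az":0},{"x":0,"y":0,"z":0,"ax":0,"ay":0,"az":0},{"x":0,"y":0,"z":0,"ax":0,"ay":0,"az":0}]'

```text
time_s: 12.9
tool_pos: [0.5523, 0.0115, 0.0796]
tool_rot: [180.0, 0.0, 90.0]
force: [-1.0, -0.2, 2.2]
grip_width: 0.0607
grasp_force: 15.0
```

>>> jog_arm --motion '[{"x":0,"y":0,"z":0.1,"ax":0,"ay":0,"az":0},{"x":0,"y":0,"z":0,"ax":0,"ay":0,"az":0},{"x":0,"y":0,"z":0,"ax":0,"ay":0,"az":0},{"x":0,"y":0,"z":0,"ax":0,"ay":0,"az":0},{"x":0,"y":0,"z":0,"ax":0,"ay":0,"az":0}]'

```text
time_s: 13.4
tool_pos: [0.5524, 0.0115, 0.0794]
tool_rot: [180.0, 0.0, 90.0]
force: [-3.7, -0.3, 8.3]
grip_width: 0.061
grasp_force: 15.0
```

>>> jog_arm --motion '[{"x":0,"y":0,"z":0,"ax":0,"ay":0,"az":0},{"x":0,"y":0,"z":0,"ax":0,"ay":0,"az":0},{"x":0,"y":0,"z":0,"ax":0,"ay":0,"az":0},{"x":0,"y":0,"z":0,"ax":0,"ay":0,"az":0},{"x":0,"y":0,"z":0,"ax":0,"ay":0,"az":0}]' --claw 1

```text
time_s: 13.9
tool_pos: [0.552, 0.0115, 0.0778]
tool_rot: [-180.0, -0.0, 90.0]
force: [0.2, -0.3, -0.0]
grip_width: 0.0853
grasp_force: 0.0
```

>>> jog_arm --motion '[{"x":0,"y":0,"z":-2,"ax":0,"ay":0,"az":0},{"x":0,"y":0,"z":-3,"ax":0,"ay":0,"az":0},{"x":0,"y":0,"z":-3,"ax":0,"ay":0,"az":0},{"x":-2,"y":0.2,"z":-1,"ax":0,"ay":0,"az":0},{"x":-3.5,"y":0.3,"z":0,"ax":0,"ay":0,"az":0}]'

```text
time_s: 14.4
tool_pos: [0.5587, -0.0407, 0.1708]
tool_rot: [179.7, -0.0, 90.3]
force: [0.6, -0.3, 0.0]
grip_width: 0.0869
grasp_force: 0.0
```

>>> jog_arm --motion '[{"x":-4.5,"y":0.3,"z":0,"ax":0,"ay":0,"az":0},{"x":-4.5,"y":0.3,"z":0,"ax":0,"ay":0,"az":0},{"x":-4.5,"y":0.3,"z":0,"ax":0,"ay":0,"az":0},{"x":-2.6,"y":0.1,"z":0,"ax":0,"ay":0,"az":0},{"x":0,"y":0,"z":0,"ax":0,"ay":0,"az":0}]'

```text
time_s: 14.9
tool_pos: [0.5658, -0.2109, 0.1672]
tool_rot: [-179.9, 0.1, 89.5]
force: [0.1, 0.7, 0.2]
grip_width: 0.0867
grasp_force: 0.0
```

```bash
python3 -c "
from h import *
wr()
im=env.read_camera('side');cv2.imwrite('pics/s2.png',cv2.resize(im[130:270,180:380,::-1],None,fx=4,fy=4,interpolation=cv2.INTER_CUBIC))"
```

```text
w [(0.5698, -0.2054, 0.0297)]
[ 0.5664 -0.2071  0.1674]
cups [(0.5562, 0.0127, 0.0321, [267, 196]), (0.5688, -0.1923, 0.0207, [343, 190])]
tray [(0.5516, 0.0118, 0.0917, [268, 198])]
lid []
mat [(0.5546, 0.414, 0.2208, [139, 197]), (0.7277, 0.2426, 0.084, [186, 137]), (0.7581, 0.5964, 0.1137, [60, 138])]
```

View pics/s2.png

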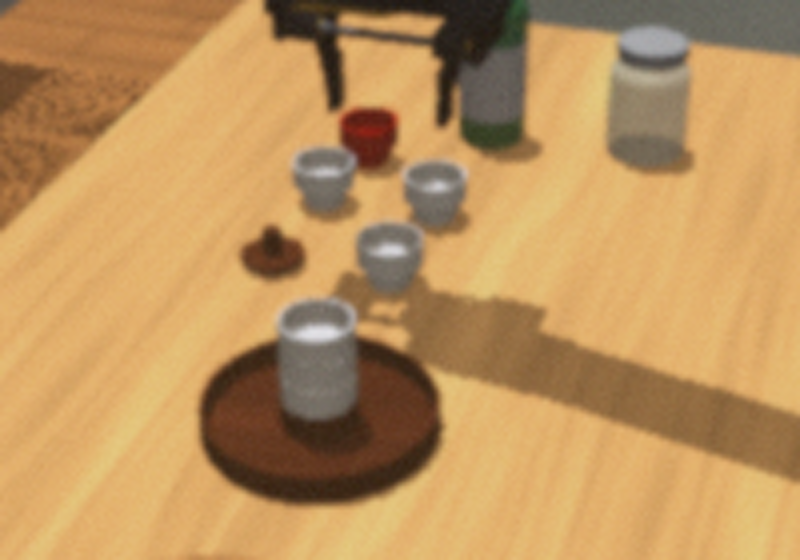

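The side crop shows three cups cleanly nested in the tray (~317,355) and the remaining three upright. Next is the cup at (390,255) in the crop.

>>> jog_arm --motion '[{"x":0,"y":0.2,"z":3,"ax":0,"ay":0,"az":0},{"x":0,"y":0,"z":4.5,"ax":0,"ay":0,"az":0},{"x":0,"y":0,"z":4.5,"ax":0,"ay":0,"az":0},{"x":0,"y":0,"z":2,"ax":0,"ay":0,"az":0},{"x":0,"y":0,"z":0.4,"ax":0,"ay":0,"az":0}]'

```text
time_s: 15.55
tool_pos: [0.5669, -0.2014, 0.021]
tool_rot: [-179.7, -0.2, 90.2]
force: [-1.3, 0.1, 0.2]
grip_width: 0.0872
grasp_force: 0.0
```

>>> jog_arm --motion '[{"x":0,"y":0,"z":0,"ax":0,"ay":0,"az":0},{"x":0,"y":0,"z":0,"ax":0,"ay":0,"az":0},{"x":0,"y":0,"z":0,"ax":0,"ay":0,"az":0},{"x":0,"y":0,"z":0,"ax":0,"ay":0,"az":0},{"x":0,"y":0,"z":0,"ax":0,"ay":0,"az":0}]' --claw -1

```text
time_s: 16.05
tool_pos: [0.5696, -0.2049, 0.0252]
tool_rot: [179.9, 0.1, 90.0]
force: [-0.1, -0.2, 3.7]
grip_width: 0.0582
grasp_force: 15.0
```

>>> jog_arm --motion '[{"x":0,"y":0,"z":-2,"ax":0,"ay":0,"az":0},{"x":0,"y":0,"z":-4,"ax":0,"ay":0,"az":0},{"x":0,"y":0,"z":-4.5,"ax":0,"ay":0,"az":0},{"x":0,"y":0,"z":-4,"ax":0,"ay":0,"az":0},{"x":0,"y":0,"z":-1,"ax":0,"ay":0,"az":0}]'

```text
time_s: 16.55
tool_pos: [0.5718, -0.2051, 0.1848]
tool_rot: [179.5, 0.2, 90.0]
force: [-0.1, 0.5, -0.4]
grip_width: 0.0582
grasp_force: 15.0
```

>>> jog_arm --motion '[{"x":3,"y":-0.3,"z":0,"ax":0,"ay":0,"az":0},{"x":4.4,"y":-0.4,"z":0,"ax":0,"ay":0,"az":0},{"x":4.4,"y":-0.4,"z":0,"ax":0,"ay":0,"az":0},{"x":4.4,"y":-0.3,"z":0,"ax":0,"ay":0,"az":0},{"x":3.5,"y":-0.2,"z":0,"ax":0,"ay":0,"az":0}]'

```text
time_s: 17.05
tool_pos: [0.552, -0.0046, 0.1786]
tool_rot: [-180.0, -0.0, 90.1]
force: [-0.0, -0.7, -0.9]
grip_width: 0.0584
grasp_force: 15.0
```

>>> jog_arm --motion '[{"x":2,"y":-0.1,"z":0,"ax":0,"ay":0,"az":0},{"x":0,"y":0,"z":0,"ax":0,"ay":0,"az":0},{"x":0,"y":0,"z":0,"ax":0,"ay":0,"az":0},{"x":0,"y":0,"z":0,"ax":0,"ay":0,"az":0},{"x":0,"y":0,"z":0,"ax":0,"ay":0,"az":0}]'

```text
time_s: 17.55
tool_pos: [0.552, 0.0106, 0.1787]
tool_rot: [-180.0, 0.0, 89.8]
force: [0.3, -0.9, -1.0]
grip_width: 0.058
grasp_force: 15.0
```

```bash
python3 -c "
from h import *
p=env.camera_params('wrist');im=env.read_camera('wrist');o=env.get_obs();print(o['tool_pos'],o['grip_width'])
cv2.imwrite('pics/w3.png',im[:,:,::-1])
show()"
```

```text
[0.55206026 0.01087854 0.17875875] 0.057989666842504554
cups [(0.5659, -0.3275, 0.03, [394, 190]), (0.675, -0.3211, 0.0302, [391, 150])]
tray []
lid [(0.6797, -0.202, 0.0271, [345, 151])]
mat [(0.5564, 0.4234, 0.2164, [134, 197]), (0.7227, 0.2422, 0.0836, [186, 137]), (0.7491, 0.6474, 0.0832, [42, 139])]
```

View pics/w3.png

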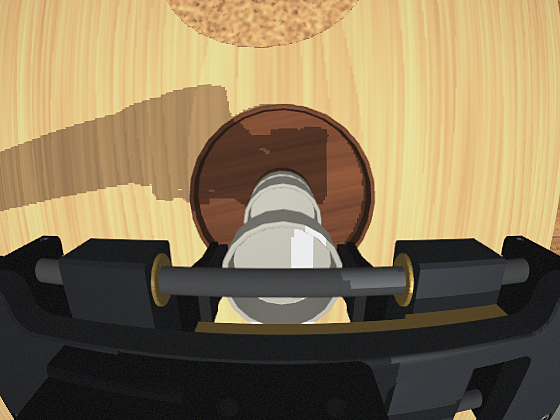

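The cup sits in the grip as the first one did (centre ~282,270) over the stack (~283,205). I'll lower it.

>>> jog_arm --motion '[{"x":0,"y":0,"z":2,"ax":0,"ay":0,"az":0},{"x":0,"y":0,"z":2,"ax":0,"ay":0,"az":0},{"x":0,"y":0,"z":1,"ax":0,"ay":0,"az":0},{"x":0,"y":0,"z":0.8,"ax":0,"ay":0,"az":0},{"x":0,"y":0,"z":0.6,"ax":0,"ay":0,"az":0}]'

```text
time_s: 18.15
tool_pos: [0.5522, 0.0123, 0.1148]
tool_rot: [180.0, -0.0, 90.0]
force: [0.3, -0.4, 0.3]
grip_width: 0.058
grasp_force: 15.0
```

>>> jog_arm --motion '[{"x":0,"y":0,"z":0.5,"ax":0,"ay":0,"az":0},{"x":0,"y":0,"z":0.3,"ax":0,"ay":0,"az":0},{"x":0,"y":0,"z":0.15,"ax":0,"ay":0,"az":0},{"x":0,"y":0,"z":0,"ax":0,"ay":0,"az":0},{"x":0,"y":0,"z":0,"ax":0,"ay":0,"az":0}]'

```text
time_s: 18.65
tool_pos: [0.5522, 0.0125, 0.1059]
tool_rot: [180.0, 0.0, 90.0]
force: [-0.6, 0.8, -0.6]
grip_width: 0.0588
grasp_force: 15.0
```

>>> jog_arm --motion '[{"x":0,"y":0,"z":0.1,"ax":0,"ay":0,"az":0},{"x":0,"y":0,"z":0.1,"ax":0,"ay":0,"az":0},{"x":0,"y":0,"z":0,"ax":0,"ay":0,"az":0},{"x":0,"y":0,"z":0,"ax":0,"ay":0,"az":0},{"x":0,"y":0,"z":0,"ax":0,"ay":0,"az":0}]'

```text
time_s: 19.15
tool_pos: [0.5525, 0.0125, 0.1051]
tool_rot: [179.9, 0.0, 90.0]
force: [-3.2, -0.8, 6.9]
grip_width: 0.0584
grasp_force: 15.0
```

>>> jog_arm --motion '[{"x":0,"y":0,"z":0,"ax":0,"ay":0,"az":0},{"x":0,"y":0,"z":0,"ax":0,"ay":0,"az":0},{"x":0,"y":0,"z":0,"ax":0,"ay":0,"az":0},{"x":0,"y":0,"z":0,"ax":0,"ay":0,"az":0},{"x":0,"y":0,"z":0,"ax":0,"ay":0,"az":0}]' --claw 1

```text
time_s: 19.65
tool_pos: [0.5519, 0.0125, 0.1034]
tool_rot: [-180.0, -0.0, 90.0]
force: [-1.0, 0.4, -0.4]
grip_width: 0.0848
grasp_force: 0.0
```

>>> jog_arm --motion '[{"x":0,"y":0,"z":-2,"ax":0,"ay":0,"az":0},{"x":0,"y":0,"z":-3,"ax":0,"ay":0,"az":0},{"x":0,"y":0,"z":-3,"ax":0,"ay":0,"az":0},{"x":-2,"y":0.1,"z":-1,"ax":0,"ay":0,"az":0},{"x":-4,"y":0.2,"z":0,"ax":0,"ay":0,"az":0}]'

```text
time_s: 20.15
tool_pos: [0.5567, -0.0439, 0.1964]
tool_rot: [179.7, -0.0, 90.4]
force: [-0.1, -0.1, 0.3]
grip_width: 0.0867
grasp_force: 0.0
```

>>> jog_arm --motion '[{"x":-4.8,"y":0.2,"z":0,"ax":0,"ay":0,"az":0},{"x":-4.8,"y":0.2,"z":0,"ax":0,"ay":0,"az":0},{"x":-4.8,"y":0.2,"z":0,"ax":0,"ay":0,"az":0},{"x":-4.8,"y":0.2,"z":0,"ax":0,"ay":0,"az":0},{"x":-4.8,"y":0.2,"z":0,"ax":0,"ay":0,"az":0}]'

```text
time_s: 20.65
tool_pos: [0.5648, -0.2895, 0.1935]
tool_rot: [180.0, 0.0, 90.0]
force: [0.3, 0.0, 0.5]
grip_width: 0.0871
grasp_force: 0.0
```

>>> jog_arm --motion '[{"x":-3,"y":0.1,"z":1,"ax":0,"ay":0,"az":0},{"x":-1,"y":0,"z":3,"ax":0,"ay":0,"az":0},{"x":0,"y":0,"z":2,"ax":0,"ay":0,"az":0},{"x":0,"y":0,"z":0,"ax":0,"ay":0,"az":0},{"x":0,"y":0,"z":0,"ax":0,"ay":0,"az":0}]'

```text
time_s: 21.15
tool_pos: [0.5662, -0.327, 0.1337]
tool_rot: [-180.0, -0.0, 90.0]
force: [-0.4, 0.0, 0.7]
grip_width: 0.0869
grasp_force: 0.0
```

```bash
python3 -c "
from h import *
wr()"
```

```text
w [(0.5673, -0.3278, 0.0299), (0.6954, -0.3126, 0.0318)]
[ 0.5669 -0.3271  0.1348]
cups [(0.5581, 0.014, 0.0332, [267, 195]), (0.5659, -0.3195, 0.0249, [391, 190]), (0.6988, -0.3112, 0.0292, [387, 141])]
tray [(0.5517, 0.0118, 0.0916, [268, 198])]
lid [(0.6794, -0.202, 0.0261, [345, 151])]
mat [(0.5619, 0.4179, 0.2213, [137, 197]), (0.6181, 0.4433, 0.2295, [116, 137])]
```

The last cup has been knocked to about (0.697, -0.312); I'll re-measure it before grasping. First the current cup.

>>> jog_arm --motion '[{"x":0,"y":0,"z":3,"ax":0,"ay":0,"az":0},{"x":0,"y":0,"z":4,"ax":0,"ay":0,"az":0},{"x":0,"y":0,"z":3,"ax":0,"ay":0,"az":0},{"x":0,"y":0,"z":1.1,"ax":0,"ay":0,"az":0},{"x":0,"y":0,"z":0,"ax":0,"ay":0,"az":0}]'

```text
time_s: 21.75
tool_pos: [0.5657, -0.327, 0.0221]
tool_rot: [-179.9, -0.0, 90.0]
force: [-0.3, 0.0, 0.8]
grip_width: 0.087
grasp_force: 0.0
```

>>> jog_arm --motion '[{"x":0,"y":0,"z":0,"ax":0,"ay":0,"az":0},{"x":0,"y":0,"z":0,"ax":0,"ay":0,"az":0},{"x":0,"y":0,"z":0,"ax":0,"ay":0,"az":0},{"x":0,"y":0,"z":0,"ax":0,"ay":0,"az":0},{"x":0,"y":0,"z":0,"ax":0,"ay":0,"az":0}]' --claw -1

```text
time_s: 22.25
tool_pos: [0.5665, -0.3279, 0.0236]
tool_rot: [179.9, 0.1, 90.0]
force: [-0.2, 0.7, 3.0]
grip_width: 0.0602
grasp_force: 15.0
```

>>> jog_arm --motion '[{"x":0,"y":0,"z":-2,"ax":0,"ay":0,"az":0},{"x":0,"y":0,"z":-4,"ax":0,"ay":0,"az":0},{"x":0,"y":0,"z":-4.5,"ax":0,"ay":0,"az":0},{"x":0,"y":0,"z":-4.5,"ax":0,"ay":0,"az":0},{"x":0,"y":0,"z":-2.5,"ax":0,"ay":0,"az":0}]'

```text
time_s: 22.75
tool_pos: [0.5674, -0.3279, 0.2021]
tool_rot: [179.7, 0.2, 90.0]
force: [1.1, 0.4, 0.5]
grip_width: 0.0607
grasp_force: 15.0
```

>>> jog_arm --motion '[{"x":3,"y":-0.2,"z":0,"ax":0,"ay":0,"az":0},{"x":4.5,"y":-0.2,"z":0,"ax":0,"ay":0,"az":0},{"x":4.5,"y":-0.2,"z":0,"ax":0,"ay":0,"az":0},{"x":4.5,"y":-0.2,"z":0,"ax":0,"ay":0,"az":0},{"x":4.5,"y":-0.2,"z":0,"ax":0,"ay":0,"az":0}]'

```text
time_s: 23.25
tool_pos: [0.5555, -0.1158, 0.1975]
tool_rot: [180.0, 0.0, 90.0]
force: [1.8, 0.8, 0.1]
grip_width: 0.0608
grasp_force: 15.0
```

>>> jog_arm --motion '[{"x":4.5,"y":-0.2,"z":0,"ax":0,"ay":0,"az":0},{"x":4.5,"y":-0.2,"z":0,"ax":0,"ay":0,"az":0},{"x":3,"y":-0.1,"z":0,"ax":0,"ay":0,"az":0},{"x":1,"y":0,"z":0,"ax":0,"ay":0,"az":0},{"x":0,"y":0,"z":0,"ax":0,"ay":0,"az":0}]'

```text
time_s: 23.75
tool_pos: [0.5508, 0.014, 0.1977]
tool_rot: [180.0, 0.0, 90.2]
force: [0.0, -1.7, -0.5]
grip_width: 0.0606
grasp_force: 15.0
```

>>> jog_arm --motion '[{"x":0,"y":0,"z":0,"ax":0,"ay":0,"az":0},{"x":0,"y":0,"z":0,"ax":0,"ay":0,"az":0},{"x":0,"y":0,"z":0,"ax":0,"ay":0,"az":0},{"x":0,"y":0,"z":0,"ax":0,"ay":0,"az":0},{"x":0,"y":0,"z":0,"ax":0,"ay":0,"az":0}]'

```text
time_s: 24.25
tool_pos: [0.5511, 0.0118, 0.1975]
tool_rot: [-180.0, 0.0, 89.9]
force: [0.3, -0.4, -0.4]
grip_width: 0.0601
grasp_force: 15.0
```

>>> jog_arm --motion '[{"x":0,"y":0.1,"z":2,"ax":0,"ay":0,"az":0},{"x":0,"y":0,"z":2,"ax":0,"ay":0,"az":0},{"x":0,"y":0,"z":1,"ax":0,"ay":0,"az":0},{"x":0,"y":0,"z":0.6,"ax":0,"ay":0,"az":0},{"x":0,"y":0,"z":0.5,"ax":0,"ay":0,"az":0}]'

```text
time_s: 24.75
tool_pos: [0.5523, 0.0125, 0.1365]
tool_rot: [180.0, -0.0, 90.0]
force: [0.1, -0.0, 0.4]
grip_width: 0.0605
grasp_force: 15.0
```

>>> jog_arm --motion '[{"x":0,"y":0,"z":0.5,"ax":0,"ay":0,"az":0},{"x":0,"y":0,"z":0.3,"ax":0,"ay":0,"az":0},{"x":0,"y":0,"z":0.15,"ax":0,"ay":0,"az":0},{"x":0,"y":0,"z":0,"ax":0,"ay":0,"az":0},{"x":0,"y":0,"z":0,"ax":0,"ay":0,"az":0}]'

```text
time_s: 25.25
tool_pos: [0.5522, 0.0125, 0.1275]
tool_rot: [180.0, 0.0, 90.0]
force: [-1.0, -0.8, 2.0]
grip_width: 0.0604
grasp_force: 15.0
```

>>> jog_arm --motion '[{"x":0,"y":0,"z":0.1,"ax":0,"ay":0,"az":0},{"x":0,"y":0,"z":0,"ax":0,"ay":0,"az":0},{"x":0,"y":0,"z":0,"ax":0,"ay":0,"az":0},{"x":0,"y":0,"z":0,"ax":0,"ay":0,"az":0},{"x":0,"y":0,"z":0,"ax":0,"ay":0,"az":0}]'

```text
time_s: 25.75
tool_pos: [0.5524, 0.0125, 0.1274]
tool_rot: [180.0, 0.0, 90.0]
force: [-3.4, 0.4, 8.2]
grip_width: 0.0605
grasp_force: 15.0
```

>>> jog_arm --motion '[{"x":0,"y":0,"z":0,"ax":0,"ay":0,"az":0},{"x":0,"y":0,"z":0,"ax":0,"ay":0,"az":0},{"x":0,"y":0,"z":0,"ax":0,"ay":0,"az":0},{"x":0,"y":0,"z":0,"ax":0,"ay":0,"az":0},{"x":0,"y":0,"z":0,"ax":0,"ay":0,"az":0}]' --claw 1

```text
time_s: 26.25
tool_pos: [0.5519, 0.0125, 0.1258]
tool_rot: [-180.0, -0.0, 90.0]
force: [-0.0, 0.4, -0.4]
grip_width: 0.0854
grasp_force: 0.0
```

>>> jog_arm --motion '[{"x":0,"y":0,"z":-2,"ax":0,"ay":0,"az":0},{"x":0,"y":0,"z":-3,"ax":0,"ay":0,"az":0},{"x":0,"y":0,"z":-3,"ax":0,"ay":0,"az":0},{"x":-2,"y":0.9,"z":-1,"ax":0,"ay":0,"az":0},{"x":-4,"y":1.8,"z":0,"ax":0,"ay":0,"az":0}]'

```text
time_s: 26.75
tool_pos: [0.5803, -0.0437, 0.2193]
tool_rot: [179.7, -0.0, 90.4]
force: [1.4, 0.3, 0.1]
grip_width: 0.0867
grasp_force: 0.0
```

>>> jog_arm --motion '[{"x":-4.4,"y":2,"z":0,"ax":0,"ay":0,"az":0},{"x":-4.4,"y":2,"z":0,"ax":0,"ay":0,"az":0},{"x":-4.4,"y":2,"z":0,"ax":0,"ay":0,"az":0},{"x":-4.4,"y":2,"z":0,"ax":0,"ay":0,"az":0},{"x":-4.4,"y":2,"z":0,"ax":0,"ay":0,"az":0}]'

```text
time_s: 27.25
tool_pos: [0.6795, -0.2696, 0.2157]
tool_rot: [-180.0, 0.0, 90.0]
force: [1.1, 0.6, 0.4]
grip_width: 0.0872
grasp_force: 0.0
```

>>> jog_arm --motion '[{"x":-3,"y":1.3,"z":1,"ax":0,"ay":0,"az":0},{"x":-1.4,"y":0.5,"z":3,"ax":0,"ay":0,"az":0},{"x":0,"y":0,"z":3,"ax":0,"ay":0,"az":0},{"x":0,"y":0,"z":1,"ax":0,"ay":0,"az":0},{"x":0,"y":0,"z":0,"ax":0,"ay":0,"az":0}]'

```text
time_s: 27.75
tool_pos: [0.6958, -0.3106, 0.1336]
tool_rot: [-179.8, -0.1, 90.0]
force: [-0.5, 0.4, 0.2]
grip_width: 0.087
grasp_force: 0.0
```

```bash
python3 -c "
from h import *
wr()"
```

```text
w [(0.7999, -0.3607, 0.0335), (0.7, -0.3127, 0.0299)]
[ 0.697  -0.3108  0.136 ]
cups [(0.5592, 0.0146, 0.0343, [267, 195]), (0.6986, -0.3019, 0.0231, [383, 141])]
tray [(0.5517, 0.0116, 0.0912, [268, 198])]
lid [(0.6787, -0.2033, 0.0254, [345, 151])]
mat [(0.5668, 0.412, 0.212, [135, 199]), (0.7455, 0.2577, 0.0937, [180, 137]), (0.7596, 0.5958, 0.1151, [61, 138])]
```

>>> jog_arm --motion '[{"x":-0.2,"y":0.25,"z":3,"ax":0,"ay":0,"az":0},{"x":0,"y":0,"z":4,"ax":0,"ay":0,"az":0},{"x":0,"y":0,"z":3,"ax":0,"ay":0,"az":0},{"x":0,"y":0,"z":1.2,"ax":0,"ay":0,"az":0},{"x":0,"y":0,"z":0,"ax":0,"ay":0,"az":0}]'

```text
time_s: 28.35
tool_pos: [0.6992, -0.3131, 0.0238]
tool_rot: [-179.9, -0.0, 90.0]
force: [1.0, -0.2, -0.1]
grip_width: 0.0868
grasp_force: 0.0
```

>>> jog_arm --motion '[{"x":0,"y":0,"z":0,"ax":0,"ay":0,"az":0},{"x":0,"y":0,"z":0,"ax":0,"ay":0,"az":0},{"x":0,"y":0,"z":0,"ax":0,"ay":0,"az":0},{"x":0,"y":0,"z":0,"ax":0,"ay":0,"az":0},{"x":0,"y":0,"z":0,"ax":0,"ay":0,"az":0}]' --claw -1

```text
time_s: 28.85
tool_pos: [0.7, -0.3138, 0.0253]
tool_rot: [179.9, 0.0, 90.0]
force: [-0.6, 0.6, 3.0]
grip_width: 0.0602
grasp_force: 15.0
```

>>> jog_arm --motion '[{"x":0,"y":0,"z":-2,"ax":0,"ay":0,"az":0},{"x":0,"y":0,"z":-4,"ax":0,"ay":0,"az":0},{"x":0,"y":0,"z":-5,"ax":0,"ay":0,"az":0},{"x":0,"y":0,"z":-5,"ax":0,"ay":0,"az":0},{"x":0,"y":0,"z":-4,"ax":0,"ay":0,"az":0}]'

```text
time_s: 29.35
tool_pos: [0.7, -0.3134, 0.2293]
tool_rot: [179.8, 0.1, 90.0]
force: [0.7, 0.2, -1.1]
grip_width: 0.0602
grasp_force: 15.0
```

>>> jog_arm --motion '[{"x":3,"y":-1.4,"z":0,"ax":0,"ay":0,"az":0},{"x":4.2,"y":-1.9,"z":0,"ax":0,"ay":0,"az":0},{"x":4.2,"y":-1.9,"z":0,"ax":0,"ay":0,"az":0},{"x":4.2,"y":-1.9,"z":0,"ax":0,"ay":0,"az":0},{"x":4.2,"y":-1.9,"z":0,"ax":0,"ay":0,"az":0}]'

```text
time_s: 29.85
tool_pos: [0.6086, -0.1136, 0.2253]
tool_rot: [179.9, 0.0, 90.0]
force: [0.5, 0.0, -0.5]
grip_width: 0.0602
grasp_force: 15.0
```

>>> jog_arm --motion '[{"x":4.2,"y":-1.9,"z":0,"ax":0,"ay":0,"az":0},{"x":4.2,"y":-1.9,"z":0,"ax":0,"ay":0,"az":0},{"x":3,"y":-1.4,"z":0,"ax":0,"ay":0,"az":0},{"x":1.3,"y":-0.6,"z":0,"ax":0,"ay":0,"az":0},{"x":0,"y":0,"z":0,"ax":0,"ay":0,"az":0}]'

```text
time_s: 30.35
tool_pos: [0.5512, 0.0137, 0.2254]
tool_rot: [179.9, 0.1, 90.2]
force: [0.0, -0.6, 0.4]
grip_width: 0.0603
grasp_force: 15.0
```

>>> jog_arm --motion '[{"x":0,"y":0,"z":0,"ax":0,"ay":0,"az":0},{"x":0,"y":0,"z":0,"ax":0,"ay":0,"az":0},{"x":0,"y":0,"z":0,"ax":0,"ay":0,"az":0},{"x":0,"y":0,"z":0,"ax":0,"ay":0,"az":0},{"x":0,"y":0,"z":0,"ax":0,"ay":0,"az":0}]'

```text
time_s: 30.85
tool_pos: [0.5517, 0.0109, 0.2238]
tool_rot: [-180.0, -0.0, 89.9]
force: [-0.2, 0.2, -0.6]
grip_width: 0.0604
grasp_force: 15.0
```

>>> jog_arm --motion '[{"x":0,"y":0,"z":2,"ax":0,"ay":0,"az":0},{"x":0,"y":0,"z":2,"ax":0,"ay":0,"az":0},{"x":0,"y":0,"z":1,"ax":0,"ay":0,"az":0},{"x":0,"y":0,"z":0.6,"ax":0,"ay":0,"az":0},{"x":0,"y":0,"z":0.5,"ax":0,"ay":0,"az":0}]'

```text
time_s: 31.35
tool_pos: [0.5518, 0.0115, 0.163]
tool_rot: [180.0, -0.0, 90.0]
force: [0.2, 0.3, -0.2]
grip_width: 0.0605
grasp_force: 15.0
```

>>> jog_arm --motion '[{"x":0,"y":0,"z":0.5,"ax":0,"ay":0,"az":0},{"x":0,"y":0,"z":0.4,"ax":0,"ay":0,"az":0},{"x":0,"y":0,"z":0.15,"ax":0,"ay":0,"az":0},{"x":0,"y":0,"z":0,"ax":0,"ay":0,"az":0},{"x":0,"y":0,"z":0,"ax":0,"ay":0,"az":0}]'

```text
time_s: 31.85
tool_pos: [0.5517, 0.0115, 0.1531]
tool_rot: [180.0, 0.0, 90.0]
force: [-1.5, -0.1, 2.6]
grip_width: 0.0602
grasp_force: 15.0
```

>>> jog_arm --motion '[{"x":0,"y":0,"z":0.1,"ax":0,"ay":0,"az":0},{"x":0,"y":0,"z":0,"ax":0,"ay":0,"az":0},{"x":0,"y":0,"z":0,"ax":0,"ay":0,"az":0},{"x":0,"y":0,"z":0,"ax":0,"ay":0,"az":0},{"x":0,"y":0,"z":0,"ax":0,"ay":0,"az":0}]'

```text
time_s: 32.35
tool_pos: [0.5519, 0.0116, 0.153]
tool_rot: [179.9, 0.0, 90.0]
force: [-2.6, 0.3, 7.7]
grip_width: 0.0606
grasp_force: 15.0
```

>>> jog_arm --motion '[{"x":0,"y":0,"z":0,"ax":0,"ay":0,"az":0},{"x":0,"y":0,"z":0,"ax":0,"ay":0,"az":0},{"x":0,"y":0,"z":0,"ax":0,"ay":0,"az":0},{"x":0,"y":0,"z":0,"ax":0,"ay":0,"az":0},{"x":0,"y":0,"z":0,"ax":0,"ay":0,"az":0}]' --claw 1

```text
time_s: 32.85
tool_pos: [0.5514, 0.0115, 0.1513]
tool_rot: [-180.0, -0.0, 90.0]
force: [-0.7, -0.5, -0.5]
grip_width: 0.0855
grasp_force: 0.0
```

>>> jog_arm --motion '[{"x":0,"y":0,"z":-2,"ax":0,"ay":0,"az":0},{"x":0,"y":0,"z":-3,"ax":0,"ay":0,"az":0},{"x":0,"y":0,"z":-3,"ax":0,"ay":0,"az":0},{"x":-2,"y":1.2,"z":-1,"ax":0,"ay":0,"az":0},{"x":-3.4,"y":2,"z":0,"ax":0,"ay":0,"az":0}]'

```text
time_s: 33.35
tool_pos: [0.5848, -0.0397, 0.2448]
tool_rot: [179.7, 0.0, 90.3]
force: [0.7, -0.1, 0.3]
grip_width: 0.0867
grasp_force: 0.0
```

>>> jog_arm --motion '[{"x":-4,"y":2.4,"z":0,"ax":0,"ay":0,"az":0},{"x":-4,"y":2.4,"z":0,"ax":0,"ay":0,"az":0},{"x":-4,"y":2.4,"z":1,"ax":0,"ay":0,"az":0},{"x":-3,"y":1.8,"z":3,"ax":0,"ay":0,"az":0},{"x":-1,"y":0.5,"z":4,"ax":0,"ay":0,"az":0}]'

```text
time_s: 33.85
tool_pos: [0.6807, -0.2084, 0.1614]
tool_rot: [179.8, 0.2, 89.7]
force: [0.7, -0.3, -0.7]
grip_width: 0.0871
grasp_force: 0.0
```

>>> jog_arm --motion '[{"x":0,"y":0,"z":4,"ax":0,"ay":0,"az":0},{"x":0,"y":0,"z":2,"ax":0,"ay":0,"az":0},{"x":0,"y":0,"z":0,"ax":0,"ay":0,"az":0},{"x":0,"y":0,"z":0,"ax":0,"ay":0,"az":0},{"x":0,"y":0,"z":0,"ax":0,"ay":0,"az":0}]'

```text
time_s: 34.35
tool_pos: [0.6799, -0.2026, 0.1039]
tool_rot: [179.8, 0.1, 90.0]
force: [0.2, 0.0, 0.2]
grip_width: 0.0869
grasp_force: 0.0
```

```bash
python3 -c "
from h import *
wr()
p=env.camera_params('wrist');im=env.read_camera('wrist');H=hsv(im);cv2.imwrite('pics/w4.png',im[:,:,::-1])
m=(H[...,0]<12)&(H[...,1]>110)&(H[...,2]<150)
for q in fit('wrist',m,.012,200,p):print(*q)
"
```

```text
w [(0.7704, -0.2424, 0.0294)]
[ 0.6799 -0.2026  0.104 ]
cups [(0.5609, 0.0152, 0.035, [266, 194])]
tray [(0.5517, 0.0115, 0.0914, [268, 198])]
lid []
mat [(0.5528, 0.4151, 0.2197, [138, 196]), (0.6375, 0.4436, 0.2196, [116, 138])]
0.6817 -0.2029 0.0288 [282. 215.]
0.5465 -0.0205 0.07 [141.  34.]
```

View pics/w4.png

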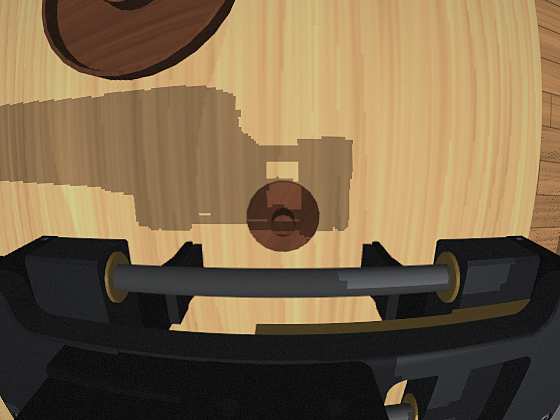

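The lid (disc at (282,215), knob up) is directly under the tool, at (0.681, -0.203).

>>> jog_arm --motion '[{"x":0,"y":0.1,"z":3,"ax":0,"ay":0,"az":0},{"x":0,"y":0,"z":3,"ax":0,"ay":0,"az":0},{"x":0,"y":0,"z":1.8,"ax":0,"ay":0,"az":0},{"x":0,"y":0,"z":0.8,"ax":0,"ay":0,"az":0},{"x":0,"y":0,"z":0.2,"ax":0,"ay":0,"az":0}]'

```text
time_s: 35.0
tool_pos: [0.6793, -0.2025, 0.0131]
tool_rot: [-180.0, -0.0, 90.0]
force: [0.6, -0.7, 0.3]
grip_width: 0.0869
grasp_force: 0.0
```

>>> jog_arm --motion '[{"x":0,"y":0,"z":0,"ax":0,"ay":0,"az":0},{"x":0,"y":0,"z":0,"ax":0,"ay":0,"az":0},{"x":0,"y":0,"z":0,"ax":0,"ay":0,"az":0},{"x":0,"y":0,"z":0,"ax":0,"ay":0,"az":0},{"x":0,"y":0,"z":0,"ax":0,"ay":0,"az":0}]' --claw -1

```text
time_s: 35.5
tool_pos: [0.6797, -0.2026, 0.014]
tool_rot: [180.0, 0.0, 90.0]
force: [0.8, 0.2, 0.4]
grip_width: 0.0553
grasp_force: 0.0
```

>>> jog_arm --motion '[{"x":0,"y":0,"z":0,"ax":0,"ay":0,"az":0},{"x":0,"y":0,"z":0,"ax":0,"ay":0,"az":0},{"x":0,"y":0,"z":0,"ax":0,"ay":0,"az":0},{"x":0,"y":0,"z":0,"ax":0,"ay":0,"az":0},{"x":0,"y":0,"z":0,"ax":0,"ay":0,"az":0}]'

```text
time_s: 36.0
tool_pos: [0.6796, -0.2025, 0.0135]
tool_rot: [180.0, 0.0, 90.0]
force: [-0.8, -0.4, 0.4]
grip_width: 0.0174
grasp_force: 15.0
```

>>> jog_arm --motion '[{"x":0,"y":0,"z":-2,"ax":0,"ay":0,"az":0},{"x":0,"y":0,"z":-4,"ax":0,"ay":0,"az":0},{"x":0,"y":0,"z":-5,"ax":0,"ay":0,"az":0},{"x":0,"y":0,"z":-5,"ax":0,"ay":0,"az":0},{"x":0,"y":0,"z":-4,"ax":0,"ay":0,"az":0}]'

```text
time_s: 36.5
tool_pos: [0.68, -0.2024, 0.2169]
tool_rot: [179.9, 0.0, 90.0]
force: [1.1, 0.2, -0.2]
grip_width: 0.0175
grasp_force: 15.0
```

>>> jog_arm --motion '[{"x":0,"y":0,"z":-2,"ax":0,"ay":0,"az":0},{"x":2.5,"y":-1.5,"z":0,"ax":0,"ay":0,"az":0},{"x":4,"y":-2.4,"z":0,"ax":0,"ay":0,"az":0},{"x":4,"y":-2.4,"z":0,"ax":0,"ay":0,"az":0},{"x":4,"y":-2.4,"z":0,"ax":0,"ay":0,"az":0}]'

```text
time_s: 37.0
tool_pos: [0.5913, -0.056, 0.2333]
tool_rot: [-180.0, -0.0, 90.0]
force: [-0.3, 0.3, 0.2]
grip_width: 0.0172
grasp_force: 15.0
```

>>> jog_arm --motion '[{"x":4,"y":-2.4,"z":0,"ax":0,"ay":0,"az":0},{"x":2,"y":-1.2,"z":0,"ax":0,"ay":0,"az":0},{"x":0.95,"y":-0.5,"z":0,"ax":0,"ay":0,"az":0},{"x":0,"y":0,"z":0,"ax":0,"ay":0,"az":0},{"x":0,"y":0,"z":0,"ax":0,"ay":0,"az":0}]'

```text
time_s: 37.5
tool_pos: [0.5524, 0.0097, 0.2334]
tool_rot: [180.0, 0.0, 89.8]
force: [0.2, -0.8, 0.0]
grip_width: 0.0175
grasp_force: 15.0
```

>>> jog_arm --motion '[{"x":0,"y":0,"z":0,"ax":0,"ay":0,"az":0},{"x":0,"y":0,"z":0,"ax":0,"ay":0,"az":0},{"x":0,"y":0,"z":0,"ax":0,"ay":0,"az":0},{"x":0,"y":0,"z":0,"ax":0,"ay":0,"az":0},{"x":0,"y":0,"z":0,"ax":0,"ay":0,"az":0}]'

```text
time_s: 38.0
tool_pos: [0.5516, 0.0118, 0.2335]
tool_rot: [-180.0, -0.0, 90.0]
force: [-0.5, -0.3, -0.7]
grip_width: 0.017
grasp_force: 15.0
```

```bash
python3 -c "
from h import *
p=env.camera_params('wrist');im=env.read_camera('wrist');cv2.imwrite('pics/w5.png',im[:,:,::-1]);print(env.get_obs()['tool_pos'])"
```

```text
[0.55153621 0.01192178 0.23347456]
```

View pics/w5.png

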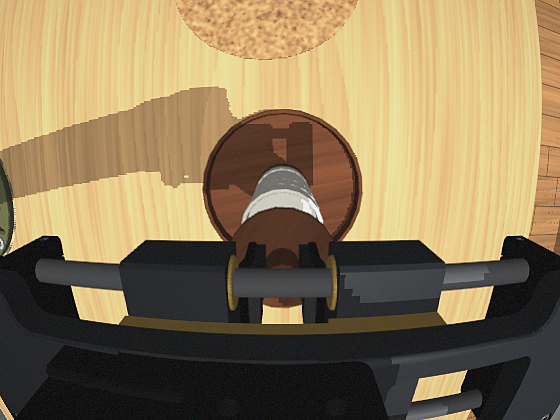

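The lid (283,260) is held level over the stack (282,205). I'll lower it gently to seat at TCP z ≈ 0.1805.

>>> jog_arm --motion '[{"x":0,"y":0,"z":2,"ax":0,"ay":0,"az":0},{"x":0,"y":0,"z":1.2,"ax":0,"ay":0,"az":0},{"x":0,"y":0,"z":0.8,"ax":0,"ay":0,"az":0},{"x":0,"y":0,"z":0.4,"ax":0,"ay":0,"az":0},{"x":0,"y":0,"z":0.3,"ax":0,"ay":0,"az":0}]'

```text
time_s: 38.55
tool_pos: [0.5516, 0.012, 0.1864]
tool_rot: [-180.0, -0.0, 90.0]
force: [-0.3, -0.3, -0.5]
grip_width: 0.0176
grasp_force: 15.0
```

>>> jog_arm --motion '[{"x":0,"y":0,"z":0.2,"ax":0,"ay":0,"az":0},{"x":0,"y":0,"z":0.2,"ax":0,"ay":0,"az":0},{"x":0,"y":0,"z":0.1,"ax":0,"ay":0,"az":0},{"x":0,"y":0,"z":0,"ax":0,"ay":0,"az":0},{"x":0,"y":0,"z":0,"ax":0,"ay":0,"az":0}]'

```text
time_s: 39.05
tool_pos: [0.5516, 0.012, 0.1817]
tool_rot: [180.0, 0.0, 90.0]
force: [0.1, 0.5, 0.1]
grip_width: 0.0175
grasp_force: 15.0
```

>>> jog_arm --motion '[{"x":0,"y":0,"z":0.1,"ax":0,"ay":0,"az":0},{"x":0,"y":0,"z":0,"ax":0,"ay":0,"az":0},{"x":0,"y":0,"z":0,"ax":0,"ay":0,"az":0},{"x":0,"y":0,"z":0,"ax":0,"ay":0,"az":0},{"x":0,"y":0,"z":0,"ax":0,"ay":0,"az":0}]'

```text
time_s: 39.55
tool_pos: [0.5515, 0.012, 0.1805]
tool_rot: [180.0, 0.0, 90.0]
force: [0.4, -0.0, -0.2]
grip_width: 0.0176
grasp_force: 15.0
```

>>> jog_arm --motion '[{"x":0,"y":0,"z":0.1,"ax":0,"ay":0,"az":0},{"x":0,"y":0,"z":0.05,"ax":0,"ay":0,"az":0},{"x":0,"y":0,"z":0,"ax":0,"ay":0,"az":0},{"x":0,"y":0,"z":0,"ax":0,"ay":0,"az":0},{"x":0,"y":0,"z":0,"ax":0,"ay":0,"az":0}]'

```text
time_s: 40.05
tool_pos: [0.552, 0.012, 0.1803]
tool_rot: [179.9, 0.0, 90.0]
force: [-1.5, -0.2, 6.1]
grip_width: 0.0173
grasp_force: 15.0
```

>>> jog_arm --motion '[{"x":0,"y":0,"z":0,"ax":0,"ay":0,"az":0},{"x":0,"y":0,"z":0,"ax":0,"ay":0,"az":0},{"x":0,"y":0,"z":0,"ax":0,"ay":0,"az":0},{"x":0,"y":0,"z":0,"ax":0,"ay":0,"az":0},{"x":0,"y":0,"z":0,"ax":0,"ay":0,"az":0}]' --claw 1

```text
time_s: 40.55
tool_pos: [0.5518, 0.012, 0.1794]
tool_rot: [180.0, 0.0, 90.0]
force: [0.2, -0.9, 3.8]
grip_width: 0.0494
grasp_force: 2.1
```

>>> jog_arm --motion '[{"x":0,"y":0,"z":-1,"ax":0,"ay":0,"az":0},{"x":0,"y":0,"z":-2,"ax":0,"ay":0,"az":0},{"x":0,"y":0,"z":-3,"ax":0,"ay":0,"az":0},{"x":0,"y":0,"z":-3,"ax":0,"ay":0,"az":0},{"x":0,"y":0,"z":-2,"ax":0,"ay":0,"az":0}]'

```text
time_s: 41.05
tool_pos: [0.5517, 0.0122, 0.2913]
tool_rot: [179.9, 0.0, 90.0]
force: [0.5, -0.3, -0.7]
grip_width: 0.0851
grasp_force: 0.0
```

>>> jog_arm --motion '[{"x":-3,"y":0,"z":0,"ax":0,"ay":0,"az":0},{"x":-4,"y":0,"z":0,"ax":0,"ay":0,"az":0},{"x":-4,"y":0,"z":0,"ax":0,"ay":0,"az":0},{"x":-4,"y":0,"z":0,"ax":0,"ay":0,"az":0},{"x":-3,"y":0,"z":0,"ax":0,"ay":0,"az":0}]'

```text
time_s: 41.55
tool_pos: [0.5506, -0.1712, 0.2889]
tool_rot: [-179.9, 0.0, 89.8]
force: [0.6, -0.5, -0.1]
grip_width: 0.0873
grasp_force: 0.0
```

```bash
cat >> h.py <<'E'
def mat(im):
    b=hsv(cv2.GaussianBlur(im,(0,0),1.5));lab=cv2.cvtColor(cv2.GaussianBlur(im,(0,0),1.5),cv2.COLOR_RGB2LAB).astype(int)
    m=np.zeros(im.shape[:2],np.uint8);w=np.s_[150:265,112:230];bg=np.median(lab[150:265,20:90].reshape(-1,3),0)
    a=lab[w][...,1];t,mm=cv2.threshold(a.astype(np.uint8),0,1,cv2.THRESH_OTSU);m[w]=mm
    m=cv2.morphologyEx(m,cv2.MORPH_OPEN,np.ones((9,9)));m=cv2.morphologyEx(m,cv2.MORPH_CLOSE,np.ones((9,9)))
    return fit("top",m,.001,1000)
E
python3 - <<'E'
from h import *
print(mat(np.load("pics/top0.npy")))
p=env.camera_params("wrist");E=np.array(p["extrinsics"]);o=env.get_obs()["tool_pos"]
print("cam-tool",-E[:3,:3].T@E[:3,3]-o,o)
print({k:v for k,v in look().items() if k in("tray","cups","lid")})
im=env.read_camera('side');cv2.imwrite('pics/s3.png',cv2.resize(im[130:290,180:380,::-1],None,fx=3.6,fy=3.6,interpolation=cv2.INTER_CUBIC))
E
```

```text
[(np.float64(0.5316), np.float64(0.2896), np.float64(0.1199), array([169., 207.]))]
cam-tool [0.00119421 0.06848109 0.16128086] [ 0.55058688 -0.17120134  0.28889322]
{'cups': [], 'tray': [(np.float64(0.5515), np.float64(0.0115), np.float64(0.0917), array([268., 198.]))], 'lid': []}
```

View pics/s3.png

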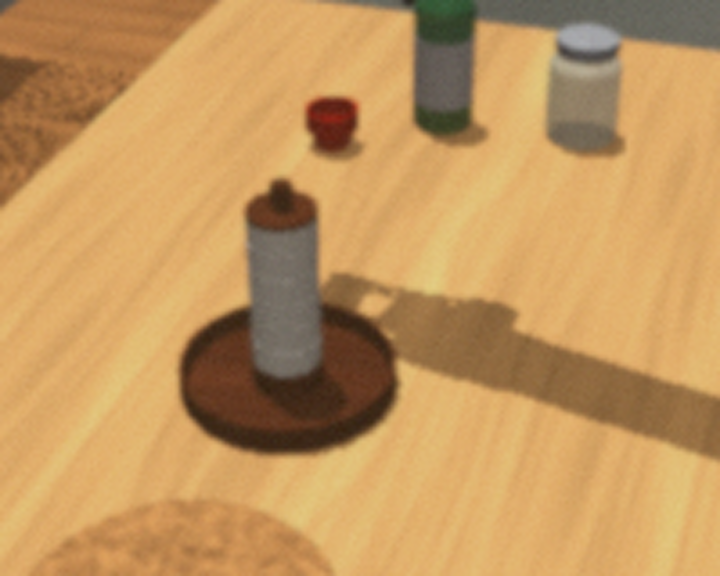

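The side crop shows the full stack upright with the lid (280,205) on top, in the tray, and the red cup untouched. The tray is at (0.5515, 0.0115), the mat centre at (0.5316, 0.2896) with r = 0.12 as given. The push is 0.279 m, turned 4.1° towards -x.
I'll lean the tool back 25° so the body and wrist camera stay clear of the stack, and push with both spread fingers.

>>> jog_arm --motion '[{"x":0,"y":1.2,"z":0,"ax":0,"ay":0,"az":-4.1},{"x":0,"y":0,"z":0,"ax":0,"ay":5,"az":0},{"x":0,"y":0,"z":0,"ax":0,"ay":5,"az":0},{"x":0,"y":0,"z":0,"ax":0,"ay":5,"az":0},{"x":0,"y":0,"z":0,"ax":0,"ay":5,"az":0}]'

```text
time_s: 42.15
tool_pos: [0.5636, -0.167, 0.2897]
tool_rot: [180.0, -20.2, 94.2]
force: [0.7, -0.5, -0.4]
grip_width: 0.0871
grasp_force: 0.0
```

>>> jog_arm --motion '[{"x":0,"y":0,"z":0,"ax":0,"ay":5,"az":0},{"x":0,"y":0,"z":0,"ax":0,"ay":0,"az":0},{"x":0,"y":0,"z":0,"ax":0,"ay":0,"az":0},{"x":0,"y":0,"z":0,"ax":0,"ay":0,"az":0},{"x":0,"y":0,"z":0,"ax":0,"ay":0,"az":0}]'

```text
time_s: 42.65
tool_pos: [0.5638, -0.1662, 0.2901]
tool_rot: [179.9, -24.9, 94.3]
force: [-0.6, -0.5, 0.5]
grip_width: 0.0868
grasp_force: 0.0
```

```bash
cat > d.py <<'E'
from h import *
from scipy.spatial.transform import Rotation as Ro
import sys
o=env.get_obs();R=Ro.from_euler("xyz",o["tool_rot"],degrees=True).as_matrix()
print(o["tool_pos"].round(4),o["tool_rot"].round(2),o["qpos"].round(0),o["force"].round(1))
if len(sys.argv)>3: print("cm",(100*R.T@(np.array(sys.argv[1:4],float)-o["tool_pos"])).round(2))
L=look();print(L["tray"])
u=np.array([np.cos(np.radians(94.1)),np.sin(np.radians(94.1)),0]);print("per cm push",(R.T@u).round(3),"per cm down",(R.T@[0,0,-1]).round(3))
E
python3 d.py .5635 -.1479 .011
```

```text
[ 0.5638 -0.1662  0.2901] [179.92 -24.91  94.29] [ 53.  22. -35.  78. -10.  94.  23.] [-0.6 -0.5  0.5]
cm [-10.1    0.07  26.08]
[(np.float64(0.5517), np.float64(0.0116), np.float64(0.0912), array([268., 198.]))]
per cm push [0.907 0.003 0.421] per cm down [-0.421 -0.001  0.907]
```

>>> jog_arm --motion '[{"x":-1.6,"y":0,"z":4.1,"ax":0,"ay":0,"az":0},{"x":-1.6,"y":0,"z":4.1,"ax":0,"ay":0,"az":0},{"x":-1.6,"y":0,"z":4.1,"ax":0,"ay":0,"az":0},{"x":-1.6,"y":0,"z":4.1,"ax":0,"ay":0,"az":0},{"x":-1.6,"y":0,"z":4.1,"ax":0,"ay":0,"az":0}]'

```text
time_s: 43.2
tool_pos: [0.5627, -0.1534, 0.0685]
tool_rot: [179.9, -24.9, 94.2]
force: [0.2, 0.2, -0.7]
grip_width: 0.0871
grasp_force: 0.0
```

>>> jog_arm --motion '[{"x":-1.3,"y":0,"z":3.3,"ax":0,"ay":0,"az":0},{"x":-0.8,"y":0,"z":1.9,"ax":0,"ay":0,"az":0},{"x":0,"y":0,"z":0,"ax":0,"ay":0,"az":0},{"x":0,"y":0,"z":0,"ax":0,"ay":0,"az":0},{"x":0,"y":0,"z":0,"ax":0,"ay":0,"az":0}]'

```text
time_s: 43.7
tool_pos: [0.5637, -0.1513, 0.0154]
tool_rot: [179.8, -24.9, 94.2]
force: [0.3, -0.5, -0.3]
grip_width: 0.0871
grasp_force: 0.0
```

```bash
python3 d.py .5602 -.107 .011
```

```text
[ 0.5637 -0.1513  0.0154] [179.82 -24.89  94.19] [ 50.  35. -32.  95.  -5.  66.  28.] [ 0.3 -0.5 -0.3]
cm [ 3.85 -0.04  2.27]
[(np.float64(0.5516), np.float64(0.0117), np.float64(0.0914), array([268., 198.]))]
per cm push [0.907 0.    0.421] per cm down [-0.421 -0.003  0.907]
```

>>> jog_arm --motion '[{"x":0.8,"y":0,"z":0.8,"ax":0,"ay":0,"az":0},{"x":0.9,"y":0,"z":0.45,"ax":0,"ay":0,"az":0},{"x":0.9,"y":0,"z":0.42,"ax":0,"ay":0,"az":0},{"x":0.9,"y":0,"z":0.42,"ax":0,"ay":0,"az":0},{"x":0.4,"y":0,"z":0.18,"ax":0,"ay":0,"az":0}]'

```text
time_s: 44.25
tool_pos: [0.5588, -0.104, 0.0096]
tool_rot: [-180.0, -25.0, 94.2]
force: [0.5, -0.3, -0.3]
grip_width: 0.0871
grasp_force: 0.0
```

>>> jog_arm --motion '[{"x":0.27,"y":0,"z":0.126,"ax":0,"ay":0,"az":0},{"x":0.27,"y":0,"z":0.126,"ax":0,"ay":0,"az":0},{"x":0.27,"y":0,"z":0.126,"ax":0,"ay":0,"az":0},{"x":0.27,"y":0,"z":0.126,"ax":0,"ay":0,"az":0},{"x":0.27,"y":0,"z":0.126,"ax":0,"ay":0,"az":0}]'

```text
time_s: 44.75
tool_pos: [0.558, -0.0913, 0.0093]
tool_rot: [-180.0, -25.0, 94.1]
force: [-0.2, -0.2, 0.9]
grip_width: 0.087
grasp_force: 0.0
```

>>> jog_arm --motion '[{"x":0.27,"y":0,"z":0.126,"ax":0,"ay":0,"az":0},{"x":0.27,"y":0,"z":0.126,"ax":0,"ay":0,"az":0},{"x":0.27,"y":0,"z":0.126,"ax":0,"ay":0,"az":0},{"x":0.27,"y":0,"z":0.126,"ax":0,"ay":0,"az":0},{"x":0.27,"y":0,"z":0.126,"ax":0,"ay":0,"az":0}]'

```text
time_s: 45.25
tool_pos: [0.5579, -0.0787, 0.0093]
tool_rot: [179.9, -24.8, 94.0]
force: [1.8, -5.0, -0.3]
grip_width: 0.0874
grasp_force: 2.2
```

```bash
python3 d.py
python3 -c "
from h import *
im=env.read_camera('side');cv2.imwrite('pics/s4.png',cv2.resize(im[130:330,160:400,::-1],None,fx=2.8,fy=2.8,interpolation=cv2.INTER_CUBIC))"
```

```text
[ 0.5579 -0.0787  0.0093] [179.89 -24.81  94.  ] [ 47.  32. -34. 101.  -7.  61.  24.] [ 1.8 -5.  -0.3]
[(np.float64(0.5447), np.float64(0.0003), np.float64(0.0976), array([278., 200.]))]
per cm push [ 0.908 -0.003  0.42 ] per cm down [-0.42  -0.002  0.908]
```

View pics/s4.png

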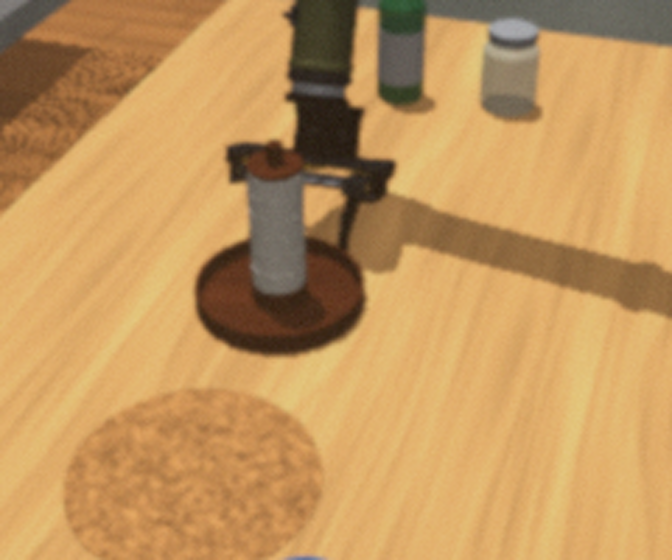

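The fingers touch the tray edge (5 N), and the stack is clear of the gripper. Now a slow push.

>>> jog_arm --motion '[{"x":0.36,"y":0,"z":0.167,"ax":0,"ay":0,"az":0},{"x":0.454,"y":0,"z":0.21,"ax":0,"ay":0,"az":0},{"x":0.454,"y":0,"z":0.21,"ax":0,"ay":0,"az":0},{"x":0.454,"y":0,"z":0.21,"ax":0,"ay":0,"az":0},{"x":0.454,"y":0,"z":0.21,"ax":0,"ay":0,"az":0}]'

```text
time_s: 45.85
tool_pos: [0.5553, -0.054, 0.0092]
tool_rot: [180.0, -24.9, 94.1]
force: [0.3, -4.8, 0.6]
grip_width: 0.087
grasp_force: 2.4
```

>>> jog_arm --motion '[{"x":0.454,"y":0,"z":0.21,"ax":0,"ay":0,"az":0},{"x":0.454,"y":0,"z":0.21,"ax":0,"ay":0,"az":0},{"x":0.454,"y":0,"z":0.21,"ax":0,"ay":0,"az":0},{"x":0.454,"y":0,"z":0.21,"ax":0,"ay":0,"az":0},{"x":0.454,"y":0,"z":0.21,"ax":0,"ay":0,"az":0}]'

```text
time_s: 46.35
tool_pos: [0.5534, -0.0289, 0.0092]
tool_rot: [-180.0, -24.9, 94.1]
force: [0.4, -5.2, -0.5]
grip_width: 0.0871
grasp_force: 2.4
```

>>> jog_arm --motion '[{"x":0.454,"y":0,"z":0.21,"ax":0,"ay":0,"az":0},{"x":0.454,"y":0,"z":0.21,"ax":0,"ay":0,"az":0},{"x":0.454,"y":0,"z":0.21,"ax":0,"ay":0,"az":0},{"x":0.454,"y":0,"z":0.21,"ax":0,"ay":0,"az":0},{"x":0.454,"y":0,"z":0.21,"ax":0,"ay":0,"az":0}]'

```text
time_s: 46.85
tool_pos: [0.5515, -0.0039, 0.0093]
tool_rot: [-180.0, -24.9, 94.1]
force: [0.8, -4.3, -0.4]
grip_width: 0.0868
grasp_force: 2.3
```

>>> jog_arm --motion '[{"x":0.454,"y":0,"z":0.21,"ax":0,"ay":0,"az":0},{"x":0.454,"y":0,"z":0.21,"ax":0,"ay":0,"az":0},{"x":0.454,"y":0,"z":0.21,"ax":0,"ay":0,"az":0},{"x":0.454,"y":0,"z":0.21,"ax":0,"ay":0,"az":0},{"x":0.454,"y":0,"z":0.21,"ax":0,"ay":0,"az":0}]'

```text
time_s: 47.35
tool_pos: [0.5495, 0.0228, 0.0095]
tool_rot: [-180.0, -25.0, 94.1]
force: [-0.5, -4.0, -1.9]
grip_width: 0.087
grasp_force: 1.9
```

```bash
python3 d.py .538 .1998 .0095
```

```text
[0.5495 0.0228 0.0095] [-179.97  -25.     94.1 ] [ 42.  29. -37. 106.  -9.  56.  17.] [-0.5 -4.  -1.9]
cm [16.07  0.12  7.49]
[(np.float64(0.5368), np.float64(0.1034), np.float64(0.0973), array([240., 204.]))]
per cm push [0.906 0.    0.423] per cm down [-0.423  0.001  0.906]
```

>>> jog_arm --motion '[{"x":0.454,"y":0,"z":0.211,"ax":0,"ay":0,"az":0},{"x":0.454,"y":0,"z":0.211,"ax":0,"ay":0,"az":0},{"x":0.454,"y":0,"z":0.211,"ax":0,"ay":0,"az":0},{"x":0.454,"y":0,"z":0.211,"ax":0,"ay":0,"az":0},{"x":0.454,"y":0,"z":0.211,"ax":0,"ay":0,"az":0}]'

```text
time_s: 47.9
tool_pos: [0.5479, 0.0478, 0.0096]
tool_rot: [-180.0, -25.0, 94.1]
force: [-0.4, -4.3, -3.1]
grip_width: 0.0868
grasp_force: 1.9
```

>>> jog_arm --motion '[{"x":0.454,"y":0,"z":0.211,"ax":0,"ay":0,"az":0},{"x":0.454,"y":0,"z":0.211,"ax":0,"ay":0,"az":0},{"x":0.454,"y":0,"z":0.211,"ax":0,"ay":0,"az":0},{"x":0.454,"y":0,"z":0.211,"ax":0,"ay":0,"az":0},{"x":0.454,"y":0,"z":0.211,"ax":0,"ay":0,"az":0}]'

```text
time_s: 48.4
tool_pos: [0.5461, 0.0727, 0.0096]
tool_rot: [-180.0, -25.0, 94.1]
force: [1.2, -4.0, -1.6]
grip_width: 0.0869
grasp_force: 1.9
```

>>> jog_arm --motion '[{"x":0.454,"y":0,"z":0.211,"ax":0,"ay":0,"az":0},{"x":0.454,"y":0,"z":0.211,"ax":0,"ay":0,"az":0},{"x":0.454,"y":0,"z":0.211,"ax":0,"ay":0,"az":0},{"x":0.454,"y":0,"z":0.211,"ax":0,"ay":0,"az":0},{"x":0.454,"y":0,"z":0.211,"ax":0,"ay":0,"az":0}]'

```text
time_s: 48.9
tool_pos: [0.5444, 0.0976, 0.0097]
tool_rot: [-180.0, -25.0, 94.1]
force: [-0.3, -3.5, -3.4]
grip_width: 0.0868
grasp_force: 1.8
```

>>> jog_arm --motion '[{"x":0.454,"y":0,"z":0.211,"ax":0,"ay":0,"az":0},{"x":0.454,"y":0,"z":0.211,"ax":0,"ay":0,"az":0},{"x":0.454,"y":0,"z":0.211,"ax":0,"ay":0,"az":0},{"x":0.454,"y":0,"z":0.211,"ax":0,"ay":0,"az":0},{"x":0.454,"y":0,"z":0.211,"ax":0,"ay":0,"az":0}]'

```text
time_s: 49.4
tool_pos: [0.5426, 0.1226, 0.0097]
tool_rot: [-180.0, -25.0, 94.1]
force: [0.4, -2.9, -2.7]
grip_width: 0.0869
grasp_force: 1.8
```

>>> jog_arm --motion '[{"x":0.454,"y":0,"z":0.211,"ax":0,"ay":0,"az":0},{"x":0.454,"y":0,"z":0.211,"ax":0,"ay":0,"az":0},{"x":0.454,"y":0,"z":0.211,"ax":0,"ay":0,"az":0},{"x":0.454,"y":0,"z":0.211,"ax":0,"ay":0,"az":0},{"x":0.454,"y":0,"z":0.211,"ax":0,"ay":0,"az":0}]'

```text
time_s: 49.9
tool_pos: [0.5408, 0.1476, 0.0097]
tool_rot: [-180.0, -25.0, 94.1]
force: [0.1, -2.3, -2.0]
grip_width: 0.0872
grasp_force: 1.8
```

>>> jog_arm --motion '[{"x":0.454,"y":0,"z":0.211,"ax":0,"ay":0,"az":0},{"x":0.454,"y":0,"z":0.211,"ax":0,"ay":0,"az":0},{"x":0.454,"y":0,"z":0.211,"ax":0,"ay":0,"az":0},{"x":0.36,"y":0,"z":0.168,"ax":0,"ay":0,"az":0},{"x":0.2,"y":0,"z":0.093,"ax":0,"ay":0,"az":0}]'

```text
time_s: 50.4
tool_pos: [0.5392, 0.1689, 0.0098]
tool_rot: [-180.0, -25.0, 94.1]
force: [-0.5, -4.0, -2.5]
grip_width: 0.0869
grasp_force: 1.9
```

```bash
python3 d.py .538 .1998 .0095; python3 -c "
from h import *
im=env.read_camera('top');np.save('pics/t5.npy',im);cv2.imwrite('pics/t5.png',cv2.resize(im[120:290,70:310,::-1],None,fx=3,fy=3,interpolation=cv2.INTER_CUBIC))"
```

```text
[0.5392 0.1689 0.0098] [-179.99  -25.01   94.13] [ 30.  27. -41. 110. -10.  49.   4.] [-0.5 -4.  -2.5]
cm [2.79 0.1  1.34]
[(np.float64(0.5315), np.float64(0.2583), np.float64(0.0934), array([181., 206.]))]
per cm push [0.906 0.001 0.423] per cm down [-0.423  0.     0.906]
```

View pics/t5.png

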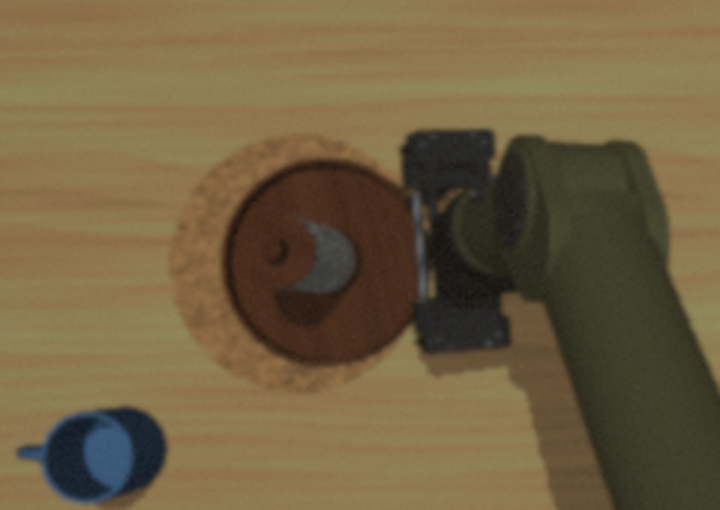

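The tray (323,260 in the crop) is in line with the mat and overlaps it. Its centre is at y = 0.258, and 31 mm remain.

>>> jog_arm --motion '[{"x":0.36,"y":0,"z":0.168,"ax":0,"ay":0,"az":0},{"x":0.4,"y":0,"z":0.187,"ax":0,"ay":0,"az":0},{"x":0.4,"y":0,"z":0.187,"ax":0,"ay":0,"az":0},{"x":0.4,"y":0,"z":0.187,"ax":0,"ay":0,"az":0},{"x":0.4,"y":0,"z":0.187,"ax":0,"ay":0,"az":0}]'

```text
time_s: 51.0
tool_pos: [0.538, 0.19, 0.0098]
tool_rot: [180.0, -25.0, 94.1]
force: [0.9, -3.7, -0.3]
grip_width: 0.0868
grasp_force: 2.2
```

>>> jog_arm --motion '[{"x":0.36,"y":0,"z":0.168,"ax":0,"ay":0,"az":0},{"x":0.27,"y":0,"z":0.126,"ax":0,"ay":0,"az":0},{"x":0.18,"y":0,"z":0.085,"ax":0,"ay":0,"az":0},{"x":0,"y":0,"z":0,"ax":0,"ay":0,"az":0},{"x":0,"y":0,"z":0,"ax":0,"ay":0,"az":0}]'

```text
time_s: 51.5
tool_pos: [0.5371, 0.1993, 0.0099]
tool_rot: [-180.0, -25.0, 94.1]
force: [1.3, -2.1, -0.7]
grip_width: 0.087
grasp_force: 1.4
```

>>> jog_arm --motion '[{"x":-0.5,"y":0,"z":-0.23,"ax":0,"ay":0,"az":0},{"x":-1.5,"y":0,"z":-0.7,"ax":0,"ay":0,"az":0},{"x":-3,"y":0,"z":-1.4,"ax":0,"ay":0,"az":0},{"x":-4,"y":0,"z":-1.9,"ax":0,"ay":0,"az":0},{"x":-3,"y":0,"z":-2.5,"ax":0,"ay":0,"az":0}]'

```text
time_s: 52.0
tool_pos: [0.5461, 0.0592, 0.0193]
tool_rot: [-179.9, -25.0, 94.0]
force: [-0.5, -0.4, 0.6]
grip_width: 0.0872
grasp_force: 0.0
```

>>> jog_arm --motion '[{"x":0,"y":0,"z":-4,"ax":0,"ay":0,"az":0},{"x":0,"y":0,"z":-4,"ax":0,"ay":0,"az":0},{"x":0,"y":0,"z":-4,"ax":0,"ay":0,"az":0},{"x":0,"y":0,"z":0,"ax":0,"ay":0,"az":0},{"x":0,"y":0,"z":0,"ax":0,"ay":0,"az":0}]'

```text
time_s: 52.5
tool_pos: [0.5511, 0.0101, 0.1295]
tool_rot: [179.9, -25.0, 94.0]
force: [-0.7, 0.5, -0.2]
grip_width: 0.0873
grasp_force: 0.0
```

```bash
python3 d.py; python3 -c "
from h import *
im=env.read_camera('top')
cv2.imwrite('pics/t6.png',cv2.resize(im[120:290,70:310,::-1],None,fx=3,fy=3,interpolation=cv2.INTER_CUBIC))
s=env.read_camera('side');cv2.imwrite('pics/s6.png',np.hstack([cv2.resize(im[140:280,100:250,::-1],None,fx=2.6,fy=2.6),cv2.resize(s[180:320,150:300,::-1],None,fx=2.6,fy=2.6)]))"
```

```text
[0.5511 0.0101 0.1295] [179.9  -24.96  94.04] [ 45.  20. -39. 101. -13.  69.  16.] [-0.7  0.5 -0.2]
[(np.float64(0.5288), np.float64(0.288), np.float64(0.0935), array([167., 208.]))]
per cm push [ 0.907 -0.002  0.422] per cm down [-0.422 -0.002  0.907]
```

View pics/s6.png

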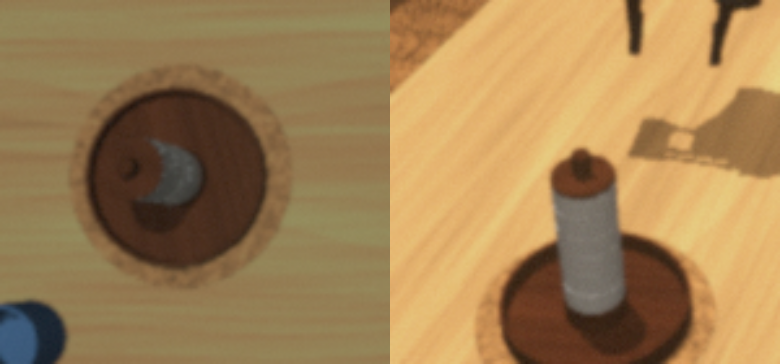

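The tray (178,178 in the left half) is centred on the cork with cork visible all round. Its centre is about 3 mm from the mat's. The stack is upright with the lid on, and the robot is clear. Handing in.

```bash
python3 -c "
from cell import env
print(env.sign_off())"
```

```text
the job is handed in; nothing more can be done
None
```

I nested all five loose cups on cup0, seated the lid, then pushed the loaded tray onto the cork mat, centred within about 3 mm by the top camera, and handed the job in at about 53 s; no verdict was returned.

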